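# Clear the pile off the glass palette

## Task

The painter needs the glass palette clear: take the pile on it apart and put each thing away. Stand the green paint tin in the middle of the empty space in the wooden tin tray, lay the eraser flat in the middle of the empty space in the white enamel dish, lay the orange pastel box squarely on top of the pile of two pastel boxes, and lay the black watercolour box in the middle of the watercolour pad, long sides along the pad's long sides. Set each down gently, let nothing drop, and leave the glass jar and the amber bottle where they stand.

Things in the scene. Friction and masses are not known exactly. Their poses are not given: they have to be found in the camera images.
- tin_c (a point): Small round paint tin with a green lid and band and bright steel rims, diameter 32 mm, 30 mm tall; at the start it stands on top of the pile, on the eraser. The point is its centre, 15 mm above its underside; z is up.
- eraser_c (a point): White block eraser with a blue card sleeve, 62 mm long (its x axis) x 40 mm wide (y) x 16 mm thick (z); second from the top of the pile, lying on the orange pastel box. The point is its centre, 8 mm above its underside.
- pastels_c (a point): Closed flat box of pastels with an orange lid and a row of colour bars, 100 mm long (x) x 48 mm wide (y) x 18 mm thick (z), one rigid piece; third from the top of the pile, lying on the black watercolour box. The point is its centre, 9 mm above its underside.
- paintbox_c (a point): Black enamelled watercolour box, shut (it does not open), 130 mm long (x) x 60 mm wide (y) x 22 mm thick (z); the bottom of the pile, lying on a fixed glass slab 160 x 116 mm whose top is 6 mm above the table. The point is its centre, 11 mm above its underside. The long sides of the four piled things run about the same way, and each is narrower than the one under it, so a finger beside one stands over the edge of the next.
- tin_place (a point): Fixed open wooden tray, 150 mm (x) x 116 mm (y) outside, walls 5 mm thick rising 11 mm above its floor (16 mm above the table). A red and a yellow paint tin stand fixed in its +x half. The point lies on the tray's floor (5 mm above the table) in the middle of the empty space, 22 mm from the tray's centre towards -x: free from 48 mm on its -x side to 54 mm on its +x side (where the tins begin) and 53 mm to either side in y. z is up.
- eraser_place (a point): Fixed white enamel dish with a blue rim, 150 mm (x) x 116 mm (y) outside, walls 4 mm thick rising 12 mm (with the rolled rim) above its floor. Pencil stubs and a brass sharpener lie fixed in its +x half. The point lies on the dish's floor (4 mm above the table) in the middle of the empty space, 22 mm from the dish's centre towards -x: free from 49 mm on its -x side to 58 mm on its +x side (where the pencils begin) and 54 mm to either side in y. z is up.
- pile_top (a point): Fixed pile of two pastel boxes of the same size as the orange one (100 x 48 mm, 18 mm each), the lower green, the upper blue. The point is the centre of the blue box's top, 36 mm above the table; x runs along the box's length, z is up.
- pad_top (a point): Fixed small watercolour pad with cream paper, black glued edges and a few pale test strokes, 150 mm (x) x 106 mm (y) x 14 mm thick. The point is the centre of its top, 14 mm above the table; x runs along its length, z is up.
- jar: Clear glass rinsing jar, empty but for a dried red-brown crust on its bottom, standing upright, diameter 64 mm, 82 mm tall, loose. Its origin is the centre of its underside. Leave it alone.
- bottle: Small amber glass bottle with white cap and paper label, standing upright, diameter 36 mm, 80 mm tall, loose. Its origin is the centre of its underside. Leave it alone.
Not all that is in view belongs to the job. There is more than one size of the part that bears pastels_c; the job needs the smaller. Leave any blue look-alike of the part that bears paintbox_c alone.

How it is judged:
By the outcome, as a careful person would: the job done as asked, in the order asked, and still so for the second after the job is handed in, with the robot touching nothing.
It also fails if it takes over 115 s, if anything falls off the work surface, if the arm or the gripper's body presses on something with over 40 N, if the wrist force passes 120 N, or if a joint passes its speed limit or range.

## Robot

A 6-joint arm with a two-finger parallel gripper is mounted at the origin on the work surface. World frame = base frame: x ahead of the robot, y to its left, z up, the work surface at z = 0. Lengths are in m, angles in rad, forces in N, time in s.
With the tool pointing down it reaches from about 0.225 to 0.875 m from the base axis. Payload 3.4 kg.
Tool frame: the origin (TCP) lies at the very end of the fingers, on their centre line; the grasp point (between the pads) lies 19 mm behind it (manip.grasp_offset is the distance from the TCP to the grasp point, in m); x points along the fingers, y is the direction in which the jaws open and shut, and the axes are right-handed (so a half turn about x gives the same grasp; the last joint's range is limited). The gripper opens to 85 mm and grips with 20 to 120 N. Pads are 22 mm wide; open, the fingers measure 114 mm over their backs; the gripper's body (76 mm by 85 mm) begins 54 mm behind the grasp point. The pads swing forward as they close: fully open they stand 13 mm farther back than shut.
Start: joints at [-1.451, 0.276, 1.505, -0, 1.361, -0.121], TCP at [0.137, -0.558, 0.194] pointing down, gripper open.
Joint ranges: [-2.89, 2.89], [-0.75, 2.08], [0.22, 2.7], [-1.18, 4.32], [0.11, 2.71], [-2.7, 2.7]. Speed limits (rad/s): [2.57, 2.57, 3.14, 3.14, 3.14, 3.14].

## Interface

Orientations are given as a unit quaternion [w, x, y, z].
In Python, from rig import manip gives the robot as it stands.
- The arm moves only by the tool step_arm, never from a script. Its argument "increments" is a list of rows, each an object with "grip": the opening, from 0 (shut) to 1 (fully open); "delta_pos": the shift along the world's x, y, z in m, a list of three; "twist": the turn about the world's z in degrees. A call has 1 to 10 rows; each row shifts and turns the commanded pose from where the row before left it; what a row does not reach is not made up. A row lasts 1/12 s, in which the tool goes at most 41.7 mm and 7.16 degrees, less where a joint would pass 70% of its speed; a pose out of reach is approached as far as the arm can. A call with a gripper value outside its range is refused whole. The fingers move at their own pace and stop on an object; "force" is the grip in N (left out, the last holds). Time passes only in rows, so rows that do not move let the fingers close. It gives the time, the measured TCP pose, the force and the opening at its end, in the units of the state.
- manip.get_state(): the state, without advancing time (a new reading comes with each control period).
- manip.get_image(name): name is "scene" or "top" or "wrist"; returns a dict with "img" (480x640x3 uint8, red, green, blue), "fx", "fy", "cx", "cy" (pixels), "rvec" (rotation vector, rad) and "tvec" (3), from world to camera coordinates, as OpenCV has them; the wrist camera has in their place "mount" (4x4, takes a point from camera to tool coordinates, whose origin is the TCP and whose axes are the tool frame's). Camera axes: x right, y down, z forward; pixel columns grow to the right and rows downward; lengths in m; the calibration is good to about 2 mm. A picture is of the moment at which its call begins: read the wrist's pose just before it. There is no depth.
- manip.sign_off(): hands the job in, once; it reports no verdict.
The state is a dict: "clock": time; "qpos": joint angles; "qd": joint speeds; "effort": joint torques, N m; "position": TCP position; "ee_rot": TCP orientation; "contact_force": force on the tool from outside, world axes, zero at the start; "moment": the same for the moment, N m; "width": finger opening in m.
Only numpy, scipy, OpenCV 4.12 (cv2) and the standard library are available. Lean on these libraries where they do the work, as an engineer would, in place of code of your own. Each camera call takes 0.05 s, during which the arm holds its last target. There are 200 camera calls.

## Working session

There is one attempt and no reset: what is moved stays moved. The work goes in short steps, Python scripts to look and compute and a tool call to move; the robot and the scene stay as the last step left them, time stands still between calls to the robot, and variables do not carry over. Pictures are saved under pics/ and viewed, about 12 in all and at most 16, crops included, and the job is handed in when it is done.

Besides the shell and the picture viewer there is one more tool, called after "Request:" by a JSON object that holds its "method" and its "body". step_arm: Moves the arm, as the interface text tells. Its arguments: {"type":"object","properties":{"increments":{"type":"array"},"force":{"type":"number"}},"required":["increments"]}

```bash
mkdir -p pics; ls; python3 - <<'E'
from rig import manip
import cv2,numpy as np
s=manip.get_state();print(s)
for n in("top","scene"):
    d=manip.get_image(n);cv2.imwrite(f"pics/{n}0.png",d["img"][:,:,::-1]);np.savez(f"{n}0.npz",**d)
    print(n,{k:v for k,v in d.items() if k!="img"})
d=manip.get_image("wrist");print(d["mount"],d["fx"],d["cx"],d["cy"])
E
```

```text
pics
{'clock': 0.0, 'qpos': array([-1.45100120e+00,  2.76577746e-01,  1.50619866e+00, -2.88478260e-05,
        1.36068266e+00, -1.21012780e-01]), 'qd': array([-0.00017497, -0.00065458, -0.00020178, -0.00038034,  0.00128708,
       -0.00011182]), 'effort': array([ 2.93218793e-03, -4.16761494e+01, -2.45806825e+01,  2.72493680e-04,
        1.11310792e-02,  4.12932621e-07]), 'position': array([ 0.1370311, -0.5577862,  0.1929235]), 'ee_rot': array([-0.08427509, -0.70197733, -0.08559486,  0.70199648]), 'contact_force': array([-0.1043238 , -0.61816607,  0.46597202]), 'moment': array([-0.04937468, -0.02612731,  0.05850107]), 'width': 0.08538359624981151}
top {'fx': 439.4322004127196, 'fy': 439.4322004127196, 'cx': 319.955173099353, 'cy': 239.1329973153782, 'rvec': array([ 2.15376165, -2.10754075,  0.20465487]), 'tvec': array([0.02862825, 0.4765152 , 1.00663259])}
scene {'fx': 503.12730971930984, 'fy': 503.12730971930984, 'cx': 308.2462093343227, 'cy': 245.71184177105062, 'rvec': array([ 2.10684148,  0.62153748, -0.32110879]), 'tvec': array([-0.40711863, -0.04954795,  1.48640729])}
[[ 4.63205483e-05 -2.69554439e-01  9.62985152e-01 -1.80568845e-01]
 [ 9.99999944e-01 -3.06962688e-04 -1.34024601e-04 -5.91947850e-04]
 [ 3.31727437e-04  9.62985104e-01  2.69554410e-01 -6.82732927e-02]
 [ 0.00000000e+00  0.00000000e+00  0.00000000e+00  1.00000000e+00]] 430.69328399939735 321.8283247308755 244.80463224804853
```

View pics/top0.png

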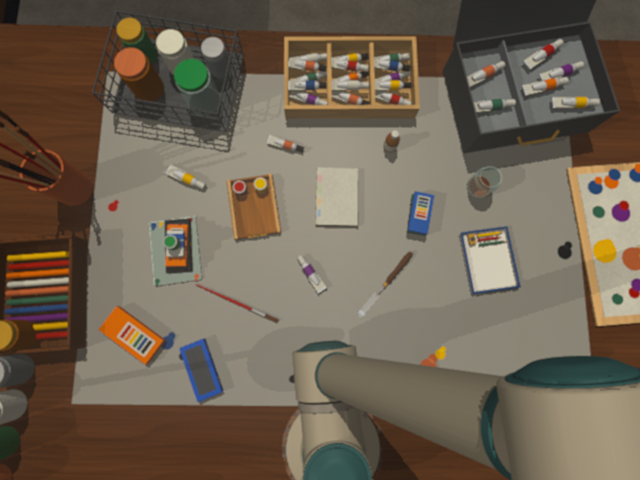

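View pics/scene0.png

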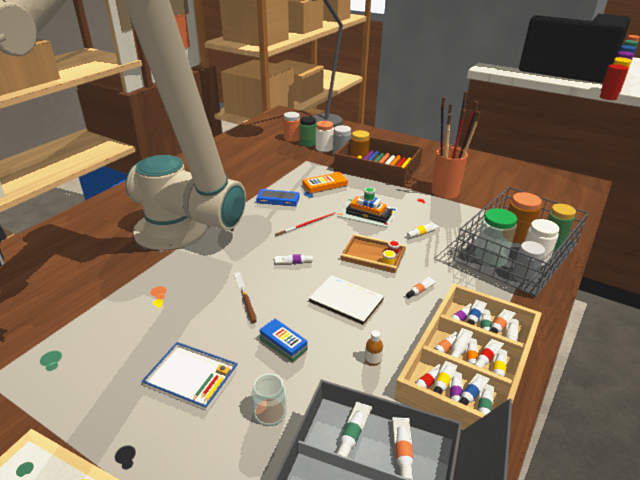

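The top view shows:
- Pile at (175,245), tray at (255,207) and pad at (338,197).
- Box pile at (421,213), dish at (490,260), jar at (485,183) and bottle at (392,140).

There are two candidate orange boxes. One is the small one inside the pile at (178,245). The other, at (132,335), lies loose and is larger, so it's the decoy. The blue box at (200,370) is the paintbox look-alike and is to be left alone.

```bash
cat > h.py <<'E'
import cv2,numpy as np
from scipy.spatial.transform import Rotation as R
from rig import manip
def tool(s):
    q=s["ee_rot"];return R.from_quat([q[1],q[2],q[3],q[0]]).as_matrix(),np.array(s["position"])
def grab(name,png=None):
    s=manip.get_state();d=manip.get_image(name)
    if name=="wrist":
        Rt,p=tool(s);M=d["mount"];Rc=Rt@M[:3,:3];c=Rt@M[:3,3]+p
    else:
        Rw=cv2.Rodrigues(d["rvec"])[0];Rc=Rw.T;c=-Rc@d["tvec"]
    d["Rc"],d["c"]=Rc,c
    if png: cv2.imwrite(f"pics/{png}.png",d["img"][:,:,::-1])
    return d
def ray(d,uv,z):
    uv=np.atleast_2d(np.asarray(uv,float))
    v=np.c_[(uv[:,0]-d["cx"])/d["fx"],(uv[:,1]-d["cy"])/d["fy"],np.ones(len(uv))]@d["Rc"].T
    return d["c"]+v*((z-d["c"][2])/v[:,2])[:,None]
def proj(d,P):
    q=(np.atleast_2d(P)-d["c"])@d["Rc"];return np.c_[q[:,0]/q[:,2]*d["fx"]+d["cx"],q[:,1]/q[:,2]*d["fy"]+d["cy"]]
def blobs(mask,amin=30):
    n,l,st,ce=cv2.connectedComponentsWithStats(mask.astype(np.uint8));return [(l==i) for i in range(1,n) if st[i,4]>=amin]
def rect(d,m,z):
    """min-area rectangle, in world metres at height z, of the largest contour in mask"""
    c=max(cv2.findContours(m.astype(np.uint8),cv2.RETR_EXTERNAL,cv2.CHAIN_APPROX_NONE)[0],key=cv2.contourArea)[:,0]
    P=ray(d,c,z)[:,:2]
    (cx,cy),(w,h),a=cv2.minAreaRect((P*1000).astype(np.float32))
    if w<h:w,h,a=h,w,a+90
    return np.array([cx,cy])/1000,w,h,(a+90)%180-90   # a: long axis angle from world x, deg
E
python3 - <<'E'
from h import *
d=grab("top");s=manip.get_state();Rt,p=tool(s);print(Rt.round(3))
I=d["img"]
for n,uv,z in[("pile",(175,243),.092),("tray",(255,207),.01),("pad",(338,197),.014),("bluebox",(421,213),.036),("dish",(490,260),.01),("jar",(483,190),.02),("bottle",(392,145),.02)]:
    print(n,ray(d,uv,z).round(3))
hsv=cv2.cvtColor(I,cv2.COLOR_RGB2HSV)
def win(m,x0,y0,x1,y1):
    o=np.zeros_like(m);o[y0:y1,x0:x1]=m[y0:y1,x0:x1];return o
H,S,V=cv2.split(hsv)
print("tray",rect(d,win((S>90)&(V>60),222,165,285,245),.016))
print("blue",rect(d,win((S>120)&(H>95)&(H<130),400,185,440,245),.036))
print("dish",rect(d,win((S>80)&(H>95)&(H<130),455,220,525,300),.016))
pm=win((I.min(2)>175),310,160,365,235);print("pad",rect(d,cv2.morphologyEx(pm.astype(np.uint8),cv2.MORPH_OPEN,np.ones((5,5))),.014))
cr=lambda x,y:cv2.resize(I[y-50:y+50,x-67:x+67],(402,300),interpolation=cv2.INTER_CUBIC)
cv2.imwrite("pics/m.png",np.vstack([np.hstack([cr(178,248),cr(255,207)]),np.hstack([cr(360,205),cr(485,245)])])[:,:800,::-1])
E
```

```text
[[-0.     0.238 -0.971]
 [ 0.001 -0.971 -0.238]
 [-1.    -0.001 -0.   ]]
pile [[0.45  0.367 0.092]]
tray [[0.56  0.202 0.01 ]]
pad [[ 0.589 -0.004  0.014]]
bluebox [[ 0.548 -0.206  0.036]]
dish [[ 0.439 -0.38   0.01 ]]
jar [[ 0.614 -0.367  0.02 ]]
bottle [[ 0.728 -0.14   0.02 ]]
tray (array([0.55976636, 0.20600198]), 155.34767150878906, 116.18108367919922, 10.310302734375)
blue (array([ 0.54940771, -0.20471617]), 98.83497619628906, 47.37317657470703, -10.636001586914062)
dish (array([ 0.43952606, -0.37681372]), 151.21751403808594, 117.50447845458984, 9.045055389404297)Traceback (most recent call last):
  File "<stdin>", line 13, in <module>
  File "h.py", line 25, in rect
    c=max(cv2.findContours(m.astype(np.uint8),cv2.RETR_EXTERNAL,cv2.CHAIN_APPROX_NONE)[0],key=cv2.contourArea)[:,0]
      ~~~^^^^^^^^^^^^^^^^^^^^^^^^^^^^^^^^^^^^^^^^^^^^^^^^^^^^^^^^^^^^^^^^^^^^^^^^^^^^^^^^^^^^^^^^^^^^^^^^^^^^^
ValueError: max() iterable argument is empty
```

Request:
{"method": "step_arm", "body": {"increments": [{"grip": 1, "delta_pos": [0.014, 0.037, 0.005], "twist": 0}, {"grip": 1, "delta_pos": [0.014, 0.037, 0.005], "twist": 0}, {"grip": 1, "delta_pos": [0.014, 0.037, 0.005], "twist": 0}, {"grip": 1, "delta_pos": [0.014, 0.037, 0.005], "twist": 0}, {"grip": 1, "delta_pos": [0.014, 0.037, 0.005], "twist": 0}, {"grip": 1, "delta_pos": [0.014, 0.037, 0.005], "twist": 0}, {"grip": 1, "delta_pos": [0.014, 0.037, 0.005], "twist": 0}, {"grip": 1, "delta_pos": [0.014, 0.037, 0.005], "twist": 0}, {"grip": 1, "delta_pos": [0.014, 0.037, 0.005], "twist": 0}, {"grip": 1, "delta_pos": [0.014, 0.037, 0.005], "twist": 0}]}}

```text
clock: 1.03
position: [0.2771, -0.1865, 0.2441]
ee_rot: [0.085, 0.702, 0.084, -0.702]
contact_force: [0.9, 0.0, -0.5]
width: 0.0856
```

Request:
{"method": "step_arm", "body": {"increments": [{"grip": 1, "delta_pos": [0.014, 0.037, 0], "twist": 0}, {"grip": 1, "delta_pos": [0.014, 0.037, 0], "twist": 0}, {"grip": 1, "delta_pos": [0.014, 0.037, 0], "twist": 0}, {"grip": 1, "delta_pos": [0.014, 0.037, 0], "twist": 0}, {"grip": 1, "delta_pos": [0.014, 0.037, 0], "twist": 0}, {"grip": 1, "delta_pos": [0.014, 0.037, 0], "twist": 0}, {"grip": 1, "delta_pos": [0.014, 0.037, 0], "twist": 0}, {"grip": 1, "delta_pos": [0.014, 0.037, 0], "twist": 0}, {"grip": 1, "delta_pos": [0.014, 0.037, 0], "twist": 0}, {"grip": 1, "delta_pos": [0.014, 0.037, 0], "twist": 0}]}}

```text
clock: 1.87
position: [0.4171, 0.1837, 0.2438]
ee_rot: [0.085, 0.702, 0.085, -0.702]
contact_force: [0.8, -1.2, -0.5]
width: 0.0853
```

Request:
{"method": "step_arm", "body": {"increments": [{"grip": 1, "delta_pos": [0.014, 0.037, 0], "twist": 0}, {"grip": 1, "delta_pos": [0.014, 0.037, 0], "twist": 0}, {"grip": 1, "delta_pos": [0.014, 0.037, 0], "twist": 0}, {"grip": 1, "delta_pos": [0.01, 0.037, 0], "twist": 0}, {"grip": 1, "delta_pos": [0, 0.035, 0], "twist": 0}, {"grip": 1, "delta_pos": [0, 0, 0], "twist": 0}, {"grip": 1, "delta_pos": [0, 0, 0], "twist": 0}, {"grip": 1, "delta_pos": [0, 0, 0], "twist": 0}]}}

```text
clock: 2.53
position: [0.4686, 0.364, 0.2433]
ee_rot: [-0.086, -0.702, -0.085, 0.702]
contact_force: [-0.1, -1.0, 1.3]
width: 0.0853
```

Tracks exactly. Next is the wrist look at the pile, plus an enlarged crop.

```bash
python3 - <<'E'
from h import *
import pickle
d=grab("wrist","w1");pickle.dump(d,open("w1.pkl","wb"))
print(d["c"].round(3), proj(d,[[.45,.367,.092],[.45,.367,.03]]).round(0))
I=cv2.cvtColor(d["img"],cv2.COLOR_RGB2HSV)
c=proj(d,[[.45,.367,.06]])[0].astype(int)
E
```

```text
[0.535 0.381 0.424] [[313. 236.]
 [314. 219.]]
```

View pics/w1.png

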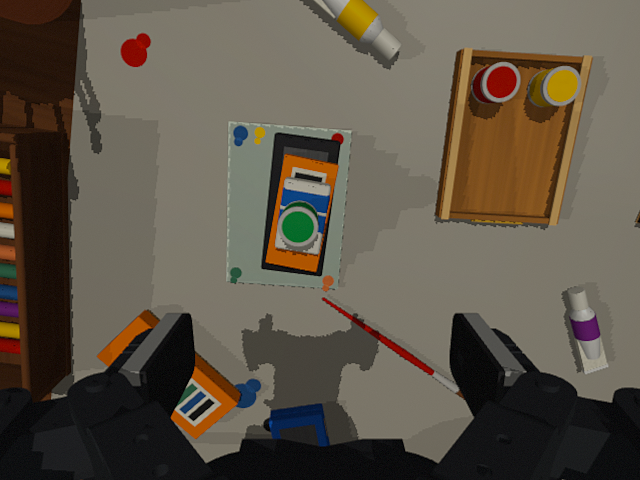

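The wrist view shows the pile at about (300,205): green lid at (298,227), white and blue eraser at (303,215), orange box at (301,213), black box at (302,205). The tray is at right, with its tins up (+x).

```bash
python3 - <<'E'
from h import *
import pickle
d=pickle.load(open("w1.pkl","rb"))
I=d["img"];H,S,V=cv2.split(cv2.cvtColor(I,cv2.COLOR_RGB2HSV))
w=np.zeros(H.shape,bool);w[115:295,225:355]=1
big=lambda m:max(blobs(m&w,30),key=lambda b:b.sum())
g=big((H>50)&(H<85)&(S>120));
print("lid",rect(d,g,.092))
o=(H>5)&(H<22)&(S>150)&w; o=big(o)
print("orange",rect(d,o,.046))
k=(V<75)&w; k=big(k); print("black",rect(d,k,.028))
b=(H>100)&(H<125)&(S>120)&w;b=big(b);print("sleeve",rect(d,b,.062))
ow=np.zeros_like(w); 
# eraser: non-orange within orange hull minus colour bars -> print white parts
wh=(I.min(2)>150)&w
for x in blobs(wh,15):print("white",np.argwhere(x).min(0)[::-1],np.argwhere(x).max(0)[::-1],x.sum())
t=np.zeros_like(w);t[40:235,430:600]=1
m=(H>5)&(H<25)&(S>70)&(V>60)&t;m=max(blobs(m),key=lambda b:b.sum());print("tray",rect(d,m,.016))
cv2.imwrite("pics/w1c.png",cv2.resize(I[120:290,220:400],(720,680)[:1]+(600,) ,interpolation=cv2.INTER_CUBIC)[:,:,::-1])
E
```

```text
lid (array([0.45432358, 0.38078394]), 24.568340301513672, 23.543424606323242, -76.2074499130249)
orange (array([0.45455292, 0.38029758]), 101.70404052734375, 48.86460876464844, 2.1707680225372314)
black (array([0.45723047, 0.38356699]), 129.4513397216797, 59.20864486694336, 6.131402492523193)
sleeve (array([0.47078812, 0.37983997]), 39.42996597290039, 14.614927291870117, -86.29373526573181)
tray (array([0.56095007, 0.20903931]), 154.52578735351562, 120.68610382080078, 10.477307319641113)
```

View pics/w1c.png

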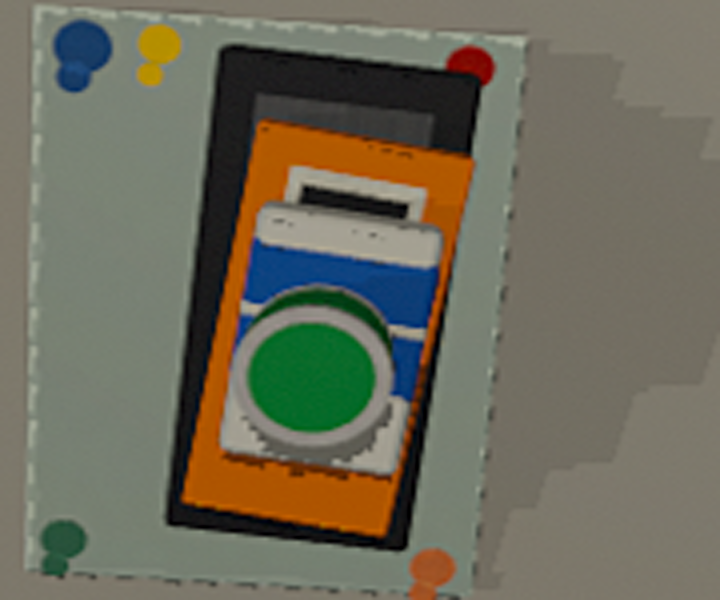

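Request:
{"method": "step_arm", "body": {"increments": [{"grip": 1, "delta_pos": [-0.007, 0.009, -0.03], "twist": 0}, {"grip": 1, "delta_pos": [-0.007, 0.008, -0.035], "twist": 0}, {"grip": 0.8, "delta_pos": [0, 0, -0.04], "twist": 0}, {"grip": 0.8, "delta_pos": [0, 0, -0.035], "twist": 0}, {"grip": 0.8, "delta_pos": [0, 0, -0.02], "twist": 0}, {"grip": 0.7, "delta_pos": [0, 0, -0.012], "twist": 0}, {"grip": 0.6, "delta_pos": [0, 0, -0.006], "twist": 0}, {"grip": 0.6, "delta_pos": [0, 0, 0], "twist": 0}], "force": 20}}

```text
clock: 3.25
position: [0.4546, 0.3798, 0.065]
ee_rot: [-0.085, -0.701, -0.084, 0.703]
contact_force: [0.6, -0.7, 0.4]
width: 0.0511
```

Request:
{"method": "step_arm", "body": {"increments": [{"grip": 0.5, "delta_pos": [0, 0, 0], "twist": 0}, {"grip": 0.45, "delta_pos": [0, 0, 0], "twist": 0}, {"grip": 0.4, "delta_pos": [0, 0, 0], "twist": 0}, {"grip": 0.3, "delta_pos": [0, 0, 0], "twist": 0}, {"grip": 0.2, "delta_pos": [0, 0, 0], "twist": 0}, {"grip": 0.1, "delta_pos": [0, 0, 0], "twist": 0}, {"grip": 0.1, "delta_pos": [0, 0, 0], "twist": 0}, {"grip": 0.1, "delta_pos": [0, 0, 0], "twist": 0}], "force": 30}}

```text
clock: 3.92
position: [0.4551, 0.3816, 0.0659]
ee_rot: [0.085, 0.702, 0.085, -0.702]
contact_force: [0.4, -1.1, 1.1]
width: 0.0082
```

Width is 8 mm, so the grip has no tin in it. I'll look before going on.

```bash
python3 - <<'E'
from h import *
import pickle
d=grab("wrist");t=grab("top")
pickle.dump((d,t),open("w2.pkl","wb"))
c=t["img"][190:300,110:257]
cv2.imwrite("pics/w2.png",np.hstack([cv2.resize(d["img"],(400,300)),cv2.resize(c,(400,300),interpolation=cv2.INTER_CUBIC)])[:,:,::-1])
E
```

```text
(no output)
```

View pics/w2.png

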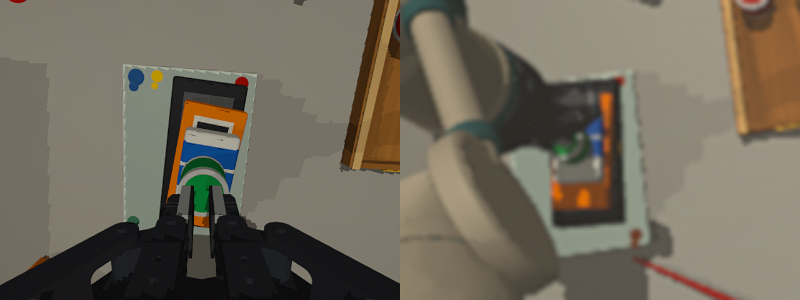

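```bash
python3 - <<'E'
from h import *
import pickle
d,t=pickle.load(open("w2.pkl","rb"))
s=manip.get_state();Rt,p=tool(s);print("tcp proj",proj(d,p),proj(t,p),p)
def lid(d,z=.092,win=None):
    H,S,V=cv2.split(cv2.cvtColor(d["img"],cv2.COLOR_RGB2HSV));m=(H>50)&(H<85)&(S>100)
    w=np.zeros(m.shape,bool);x0,y0,x1,y1=win;w[y0:y1,x0:x1]=1
    b=max(blobs(m&w,5),key=lambda b:b.sum());uv=np.argwhere(b).mean(0)[::-1];return uv,b.sum(),ray(d,uv,z)
t0=dict(np.load("top0.npz"));Rw=cv2.Rodrigues(t0["rvec"])[0];t0["Rc"]=Rw.T;t0["c"]=-Rw.T@t0["tvec"]
d1=pickle.load(open("w1.pkl","rb"))
print("top0",lid(t0,win=(155,225,195,260)))
print("w1",lid(d1,win=(270,195,330,260)))
print("top now",lid(t,win=(155,225,195,265)))
print("w now",lid(d,win=(270,230,400,360)))
print("w1 mount proj of tcp", d1["mount"][:3,3])
cv2.imwrite("pics/w2c.png",cv2.resize(d["img"][190:390,200:460],(780,600),interpolation=cv2.INTER_CUBIC)[:,:,::-1])
E
```

```text
tcp proj [[323.224932   283.05976145]] [[172.48512489 242.83574935]] [0.455075   0.38158081 0.06578302]
top0 (array([169.26470588, 241.08823529]), np.int64(68), array([[0.45453452, 0.38049129, 0.092     ]]))
w1 (array([297.4464752, 226.5848564]), np.int64(766), array([[0.45435833, 0.38081511, 0.092     ]]))
top now (array([168.77777778, 244.55555556]), np.int64(9), array([[0.44655633, 0.38093263, 0.092     ]]))
w now (array([323.76477024, 305.92724289]), np.int64(1828), array([[0.45555973, 0.38157001, 0.092     ]]))
w1 mount proj of tcp [-0.18057021 -0.00059071 -0.06827293]
```

View pics/w2c.png

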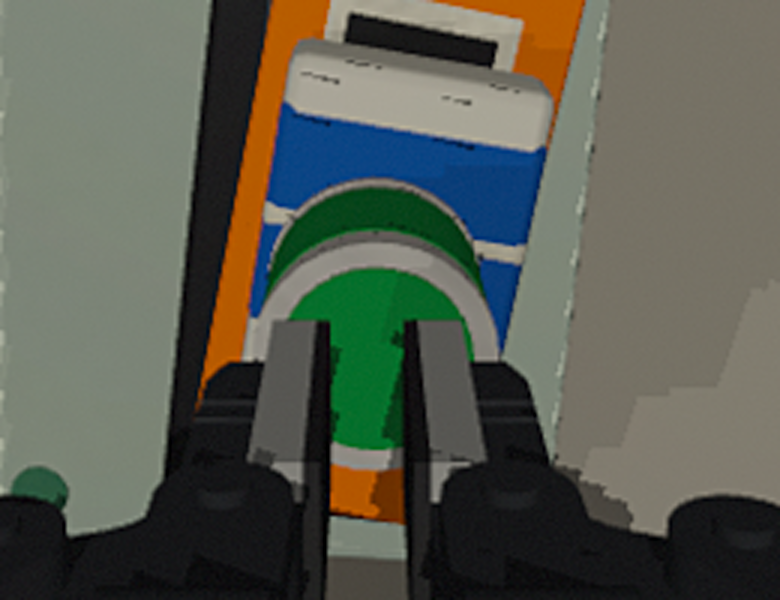

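The positions agree, but in the picture the finger ends lie above the lid. They look about 50 mm behind the stated TCP. I'll check this with the scene camera and `grasp_offset`.

```bash
python3 - <<'E'
from h import *
print({k:getattr(manip,k) for k in dir(manip) if not k.startswith("_") and not callable(getattr(manip,k))})
d=grab("scene");s=manip.get_state();p=s["position"]
for z in(0,.026,.05):print(z,proj(d,p+[0,0,z]))
u,v=proj(d,p)[0].astype(int)
I=d["img"][v-50:v+30,u-50:u+50];cv2.imwrite("pics/s2.png",cv2.resize(I,(750,600),interpolation=cv2.INTER_CUBIC)[:,:,::-1]);print(u,v)
E
```

```text
{'grasp_offset': 0.0187}
0 [[368.94056536 197.54434325]]
0.026 [[369.56702061 189.88744525]]
0.05 [[370.15642388 182.683418  ]]
368 197
```

View pics/s2.png

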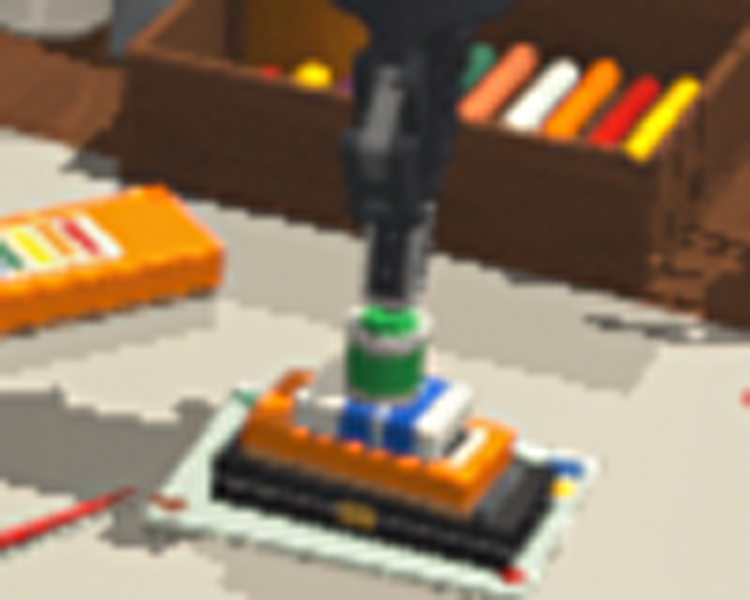

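The fingers do sit just above the lid. From both cameras, the visible finger ends are about 35–40 mm higher than the reported TCP, and this agrees with the wrist estimate of the finger ends. Position in x and y is right. I'll treat the ends as TCP + ~37 mm, open, and go down ~36 mm in steps, watching the force.

Request:
{"method": "step_arm", "body": {"increments": [{"grip": 0.75, "delta_pos": [0, 0, 0.005], "twist": 0}, {"grip": 0.75, "delta_pos": [0, 0, 0], "twist": 0}, {"grip": 0.75, "delta_pos": [0, 0, 0], "twist": 0}, {"grip": 0.75, "delta_pos": [0, 0, 0], "twist": 0}, {"grip": 0.75, "delta_pos": [0, 0, 0], "twist": 0}, {"grip": 0.75, "delta_pos": [0, 0, -0.01], "twist": 0}, {"grip": 0.75, "delta_pos": [0, 0, -0.01], "twist": 0}, {"grip": 0.75, "delta_pos": [0, 0, -0.01], "twist": 0}, {"grip": 0.75, "delta_pos": [0, 0, -0.007], "twist": 0}, {"grip": 0.75, "delta_pos": [0, 0, 0], "twist": 0}]}}

```text
clock: 4.9
position: [0.4535, 0.3804, 0.0312]
ee_rot: [-0.086, -0.7, -0.084, 0.704]
contact_force: [0.2, 0.1, 0.1]
width: 0.0641
```

```bash
python3 - <<'E'
from h import *
d=grab("scene");w=grab("wrist");s=manip.get_state();p=s["position"];print(p,s["width"],s["contact_force"])
u,v=proj(d,p)[0].astype(int);print(u,v)
I=d["img"][v-50:v+30,u-50:u+50]
cv2.imwrite("pics/s3.png",np.hstack([cv2.resize(I,(400,320),interpolation=cv2.INTER_CUBIC),cv2.resize(w["img"][190:430,170:470],(400,320))])[:,:,::-1])
E
```

```text
[0.45471219 0.38129961 0.03298566] 0.06429423422694125 [-0.66680892 -0.17414192  0.11041882]
368 206
```

View pics/s3.png

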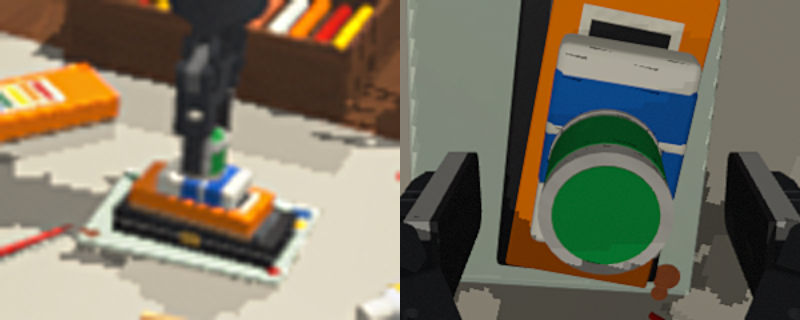

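The fingers now straddle the tin, centred, and clear of the eraser. Closing.

Request:
{"method": "step_arm", "body": {"increments": [{"grip": 0.6, "delta_pos": [0, 0, -0.003], "twist": 0}, {"grip": 0.5, "delta_pos": [0, 0, 0], "twist": 0}, {"grip": 0.4, "delta_pos": [0, 0, 0], "twist": 0}, {"grip": 0.3, "delta_pos": [0, 0, 0], "twist": 0}, {"grip": 0.25, "delta_pos": [0, 0, 0], "twist": 0}, {"grip": 0.25, "delta_pos": [0, 0, 0], "twist": 0}, {"grip": 0.25, "delta_pos": [0, 0, 0], "twist": 0}], "force": 30}}

```text
clock: 5.58
position: [0.4554, 0.3818, 0.0313]
ee_rot: [0.085, 0.702, 0.085, -0.702]
contact_force: [0.8, 0.2, 2.1]
width: 0.0313
```

```bash
python3 - <<'E'
from h import *
w=grab("wrist");d=grab("scene");s=manip.get_state();p=s["position"];print(p,s["width"],s["contact_force"])
u,v=369,190
I=d["img"][v-50:v+30,u-50:u+50]
cv2.imwrite("pics/s4.png",np.hstack([cv2.resize(I,(400,320),interpolation=cv2.INTER_CUBIC),cv2.resize(w["img"][190:430,170:470],(400,320))])[:,:,::-1])
E
```

```text
[0.45545092 0.38175832 0.03126323] 0.031335133730263136 [-0.4883758  -0.04222125  3.61251895]
```

View pics/s4.png

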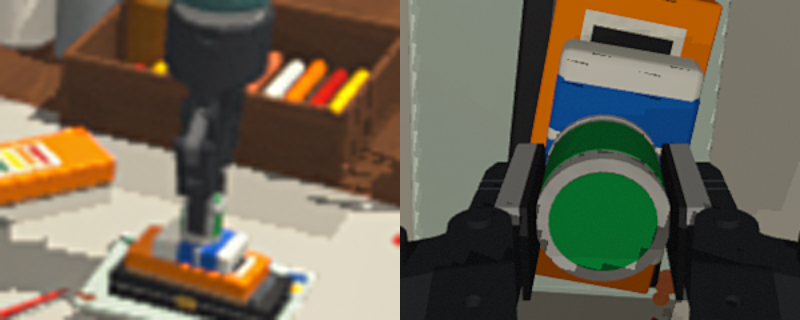

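The tin is gripped (31.3 mm wide). Lifting.

Request:
{"method": "step_arm", "body": {"increments": [{"grip": 0.25, "delta_pos": [0, 0, 0.003], "twist": 0}, {"grip": 0.25, "delta_pos": [0, 0, 0.007], "twist": 0}, {"grip": 0.25, "delta_pos": [0, 0, 0.015], "twist": 0}, {"grip": 0.25, "delta_pos": [0, 0, 0.03], "twist": 0}, {"grip": 0.25, "delta_pos": [0, 0, 0.035], "twist": 0}, {"grip": 0.25, "delta_pos": [0.01, -0.02, 0.03], "twist": 0}, {"grip": 0.25, "delta_pos": [0.02, -0.03, 0], "twist": 0}, {"grip": 0.25, "delta_pos": [0.02, -0.03, 0], "twist": 0}, {"grip": 0.25, "delta_pos": [0.01, -0.03, 0], "twist": 0}, {"grip": 0.25, "delta_pos": [0, 0, 0], "twist": 0}]}}

```text
clock: 6.52
position: [0.5172, 0.2662, 0.1514]
ee_rot: [0.085, 0.703, 0.082, -0.702]
contact_force: [0.1, 1.0, -0.6]
width: 0.0308
```

```bash
python3 - <<'E'
from h import *
import pickle
s=manip.get_state();print(s["position"],s["width"],s["contact_force"])
w=grab("wrist","w5");pickle.dump(w,open("w5.pkl","wb"))
t0=dict(np.load("top0.npz"));Rw=cv2.Rodrigues(t0["rvec"])[0];t0["Rc"]=Rw.T;t0["c"]=-Rw.T@t0["tvec"]
t0.update({k:float(t0[k]) for k in("fx","fy","cx","cy")});pickle.dump(t0,open("t0.pkl","wb"))
H,S,V=cv2.split(cv2.cvtColor(t0["img"],cv2.COLOR_RGB2HSV))
def edges(m,win,z,ang,c):
    o=np.zeros(m.shape,np.uint8);x0,y0,x1,y1=win;o[y0:y1,x0:x1]=m[y0:y1,x0:x1]
    k=max(cv2.findContours(o,cv2.RETR_EXTERNAL,cv2.CHAIN_APPROX_NONE)[0],key=cv2.contourArea)[:,0]
    P=ray(t0,k,z)[:,:2]-c;a=np.radians(ang);L=P@np.array([[np.cos(a),-np.sin(a)],[np.sin(a),np.cos(a)]])*1000
    ends=L[np.abs(L[:,1])<35];sid=L[np.abs(L[:,0]+20)<35]
    print("x-",np.median(ends[ends[:,0]<0,0]),"x+",np.median(ends[ends[:,0]>0,0]),"y-",np.median(sid[sid[:,1]<0,1]),"y+",np.median(sid[sid[:,1]>0,1]))
for a in (9,10.4):edges((S>90)&(V>60),(222,165,285,245),.016,a,[.56,.2075])
edges((S>80)&(H>95)&(H<130),(455,220,525,300),.016,9,[.4395,-.377])
E
```

```text
[0.51722463 0.26624665 0.15137078] 0.030796936526754817 [ 0.09464793  1.0381799  -0.63780901]
x- -75.92561556481638 x+ 75.47256188569753 y- -58.73838976431158 y+ 54.942550449815386
x- -76.09644162994888 x+ 75.46151444006512 y- -58.15997637500792 y+ 55.37289661153663
x- -74.03207048529353 x+ 74.57342551687944 y- -56.92685663394708 y+ 57.888795121666256
```

View pics/w5.png

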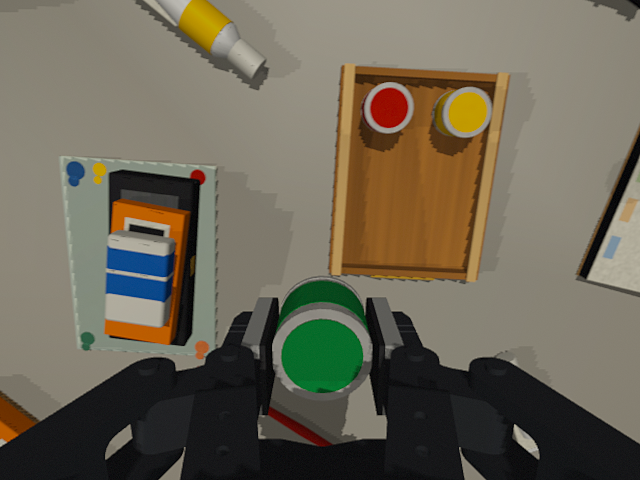

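The tray is clear, with its tins at +x. Its centre is (.560,.206) at 10°, which puts the spot at (.538,.202). The eraser stayed in place.

Request:
{"method": "step_arm", "body": {"increments": [{"grip": 0.25, "delta_pos": [0.011, -0.032, 0], "twist": 0}, {"grip": 0.25, "delta_pos": [0.01, -0.032, -0.01], "twist": 0}, {"grip": 0.25, "delta_pos": [0, 0, -0.03], "twist": 0}, {"grip": 0.25, "delta_pos": [0, 0, -0.04], "twist": 0}, {"grip": 0.25, "delta_pos": [0, 0, -0.04], "twist": 0}, {"grip": 0.25, "delta_pos": [0, 0, -0.03], "twist": 0}, {"grip": 0.25, "delta_pos": [0, 0, -0.015], "twist": 0}, {"grip": 0.25, "delta_pos": [0, 0, -0.005], "twist": 0}, {"grip": 0.25, "delta_pos": [0, 0, 0], "twist": 0}, {"grip": 0.25, "delta_pos": [0, 0, 0], "twist": 0}]}}

```text
clock: 7.4
position: [0.5368, 0.2084, -0.0184]
ee_rot: [0.085, 0.702, 0.085, -0.701]
contact_force: [0.2, -0.1, 0.4]
width: 0.0309
```

Request:
{"method": "step_arm", "body": {"increments": [{"grip": 0.25, "delta_pos": [0, 0, -0.001], "twist": 0}, {"grip": 0.25, "delta_pos": [0, 0, -0.001], "twist": 0}, {"grip": 0.25, "delta_pos": [0, 0, 0], "twist": 0}]}}

```text
clock: 7.65
position: [0.537, 0.2079, -0.02]
ee_rot: [0.085, 0.703, 0.085, -0.701]
contact_force: [0.2, 0.9, -0.9]
width: 0.0306
```

```bash
python3 - <<'E'
from h import *
import pickle
s=manip.get_state();print(s["position"],s["width"],s["contact_force"])
d=pickle.load(open("w5.pkl","rb"));I=d["img"];H,S,V=cv2.split(cv2.cvtColor(I,cv2.COLOR_RGB2HSV))
w=np.zeros(H.shape,bool);w[155:360,65:215]=1
big=lambda m:max(blobs(m&w,30),key=lambda b:b.sum())
er=big((((H>100)&(H<125)&(S>120))|((S<60)&(V>120)))&(np.arange(480)[:,None]>228)&(np.arange(640)[None]>100)&(np.arange(640)[None]<180))
print("eraser",rect(d,er,.062));print("orange",rect(d,big((H>5)&(H<22)&(S>150)),.046));print("black",rect(d,big(V<75),.028))
E
```

```text
[ 0.53695747  0.20787279 -0.01998697] 0.0305873654341194 [ 0.22717803  0.87214787 -0.86413194]
eraser (array([0.44321768, 0.37372433]), 95.07965850830078, 54.12054443359375, 5.699678897857666)
orange (array([0.45548727, 0.37898199]), 103.39714050292969, 52.679386138916016, 2.6614904403686523)
black (array([0.45867206, 0.38136093]), 131.54502868652344, 63.189144134521484, 6.083693027496338)
```

Request:
{"method": "step_arm", "body": {"increments": [{"grip": 0.25, "delta_pos": [0.001, -0.006, 0], "twist": 0}, {"grip": 0.25, "delta_pos": [0, 0, -0.002], "twist": 0}, {"grip": 0.25, "delta_pos": [0, 0, -0.001], "twist": 0}, {"grip": 0.25, "delta_pos": [0, 0, 0], "twist": 0}]}}

```text
clock: 7.98
position: [0.5369, 0.2013, -0.0243]
ee_rot: [-0.085, -0.702, -0.085, 0.702]
contact_force: [0.3, -0.1, -0.9]
width: 0.0309
```

Request:
{"method": "step_arm", "body": {"increments": [{"grip": 0.25, "delta_pos": [0, 0, -0.001], "twist": 0}, {"grip": 0.25, "delta_pos": [0, 0, -0.001], "twist": 0}, {"grip": 0.25, "delta_pos": [0, 0, 0], "twist": 0}]}}

```text
clock: 8.23
position: [0.5372, 0.2015, -0.0256]
ee_rot: [0.085, 0.702, 0.085, -0.702]
contact_force: [-1.7, -0.7, 4.9]
width: 0.0309
```

Contact comes exactly at the predicted height. Release gradually and lift.

Request:
{"method": "step_arm", "body": {"increments": [{"grip": 0.37, "delta_pos": [0, 0, 0], "twist": 0}, {"grip": 0.4, "delta_pos": [0, 0, 0], "twist": 0}, {"grip": 0.5, "delta_pos": [0, 0, 0], "twist": 0}, {"grip": 0.6, "delta_pos": [0, 0, 0], "twist": 0}, {"grip": 0.6, "delta_pos": [0, 0, 0.01], "twist": 0}, {"grip": 0.6, "delta_pos": [0, 0, 0.03], "twist": 0}, {"grip": 0.6, "delta_pos": [0, 0, 0.04], "twist": 0}, {"grip": 0.8, "delta_pos": [0, 0.02, 0.035], "twist": 0}, {"grip": 0.8, "delta_pos": [-0.01, 0.035, 0.02], "twist": 0}, {"grip": 0.8, "delta_pos": [-0.015, 0.035, 0.02], "twist": 0}]}}

```text
clock: 9.07
position: [0.5146, 0.2913, 0.1316]
ee_rot: [0.083, 0.704, 0.084, -0.7]
contact_force: [0.2, 1.6, 0.3]
width: 0.0681
```

Request:
{"method": "step_arm", "body": {"increments": [{"grip": 0.8, "delta_pos": [-0.02, 0.03, 0.01], "twist": 0}, {"grip": 0.8, "delta_pos": [-0.02, 0.03, 0.01], "twist": 0}, {"grip": 0.8, "delta_pos": [-0.01, 0.03, 0.01], "twist": 0}, {"grip": 0.8, "delta_pos": [0, 0, 0], "twist": 0}, {"grip": 0.8, "delta_pos": [0, 0, 0], "twist": 0}]}}

```text
clock: 9.48
position: [0.4622, 0.382, 0.1594]
ee_rot: [0.086, 0.703, 0.086, -0.701]
contact_force: [-0.3, 0.5, -0.5]
width: 0.0686
```

```bash
python3 - <<'E'
from h import *
import pickle
s=manip.get_state();print(s["position"],s["width"],s["contact_force"])
w=grab("wrist","w6");t=grab("top");pickle.dump((w,t),open("w6.pkl","wb"))
H,S,V=cv2.split(cv2.cvtColor(w["img"],cv2.COLOR_RGB2HSV));m=(H>50)&(H<85)&(S>120)
for b in blobs(m,100):print("green",np.argwhere(b).mean(0)[::-1],b.sum(),ray(w,np.argwhere(b).mean(0)[::-1],.035))
E
```

```text
[0.46216873 0.38199897 0.15943637] 0.06861888647563873 [-0.26206929  0.53261397 -0.46665922]
green [566.80072464 177.49818841] 552 [[0.5351225  0.22296339 0.035     ]]
green [596.0739615  183.70921986] 987 [[0.53604013 0.20117501 0.035     ]]
green [238.63636364 306.14285714] 154 [[0.38300243 0.428628   0.035     ]]
```

View pics/w6.png

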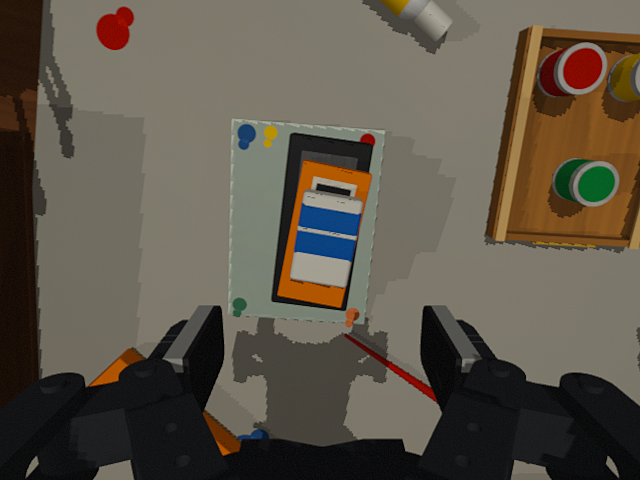

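The green tin stands in the tray at (.536,.201), as intended. Now the eraser's pose, from the same picture.

```bash
cat >> h.py <<'E'
def topface(d,m,z,L,side=-1):
    """centre of a top face from its mask: width midline, and its x- (side=-1) edge + half length"""
    c,w,h,a=rect(d,m,z);u=np.array([np.cos(np.radians(a)),np.sin(np.radians(a))]);u*=np.sign(u[0])
    k=max(cv2.findContours(m.astype(np.uint8),cv2.RETR_EXTERNAL,cv2.CHAIN_APPROX_NONE)[0],key=cv2.contourArea)[:,0]
    P=ray(d,k,z)[:,:2]-c;n=np.array([-u[1],u[0]]);e=P@u*side;e=e[np.abs(P@n)<h*3e-4]
    return (c+u*side*(np.median(e[e>np.percentile(e,100)-.004])-L/2)).round(4),round(w,1),round(h,1),round(a,2)
E
python3 - <<'E'
from h import *
import pickle
d,_=pickle.load(open("w6.pkl","rb"));I=d["img"];H,S,V=cv2.split(cv2.cvtColor(I,cv2.COLOR_RGB2HSV))
def W(x0,y0,x1,y1):
    w=np.zeros(H.shape,bool);w[y0:y1,x0:x1]=1;return w
big=lambda m:max(blobs(m,30),key=lambda b:b.sum())
er=big(((H>100)&(H<125)&(S>120)|((S<60)&(V>110)))&W(286,200,364,295))
k=np.argwhere(er);print(k.min(0)[::-1],k.max(0)[::-1])
print("eraser",topface(d,er,.062,.062))
print("orange",topface(d,big((H>5)&(H<22)&(S>150)&W(265,125,380,320)),.046,.1))
print("black",topface(d,big((V<75)&W(265,125,380,320)),.028,.13))
b=big((H>100)&(H<125)&(S>120)&W(286,200,364,235));print("stripe",rect(d,b,.062))
# width profile rows of eraser
for v in (215,235,255,275):
    xs=np.where(er[v])[0];print(v,ray(d,[[xs[0],v],[xs[-1],v]],.062)[:,:2].round(4).tolist())
E
```

```text
[290 200] [362 286]
eraser (array([0.4573, 0.3785]), 61.1, 40.1, 4.09)
orange (array([0.4543, 0.3803]), 101.4, 48.8, 2.41)
black (array([0.4584, 0.3836]), 129.1, 59.2, 6.12)
stripe (array([0.4706568 , 0.37982312]), 39.123878479003906, 14.912360191345215, -86.10903692245483)
215 [[0.4692, 0.3992], [0.4788, 0.3609]]
235 [[0.4555, 0.3981], [0.4649, 0.3606]]
255 [[0.4415, 0.3969], [0.4509, 0.3589]]
275 [[0.4269, 0.3963], [0.4363, 0.3585]]
```

Request:
{"method": "step_arm", "body": {"increments": [{"grip": 0.8, "delta_pos": [-0.005, -0.003, -0.03], "twist": -5}, {"grip": 0.8, "delta_pos": [0, 0, -0.04], "twist": -5}, {"grip": 0.75, "delta_pos": [0, 0, -0.03], "twist": 0}, {"grip": 0.7, "delta_pos": [0, 0, -0.02], "twist": 0}, {"grip": 0.7, "delta_pos": [0, 0, -0.01], "twist": 0}, {"grip": 0.7, "delta_pos": [0, 0, -0.006], "twist": 0}, {"grip": 0.65, "delta_pos": [0, 0, 0], "twist": 0}, {"grip": 0.6, "delta_pos": [0, 0, 0], "twist": 0}], "force": 30}}

```text
clock: 10.25
position: [0.4587, 0.3774, 0.023]
ee_rot: [0.023, 0.707, 0.023, -0.706]
contact_force: [0.3, 0.6, 0.0]
width: 0.0512
```

```bash
python3 - <<'E'
from h import *
s=manip.get_state();print(s["position"],s["width"],s["contact_force"])
w=grab("wrist");cv2.imwrite("pics/w7.png",cv2.resize(w["img"][120:420,120:520],(640,480))[:,:,::-1])
E
```

```text
[0.45868657 0.37741495 0.02299964] 0.0512098316587402 [0.2887602  0.64141132 0.01127064]
```

View pics/w7.png

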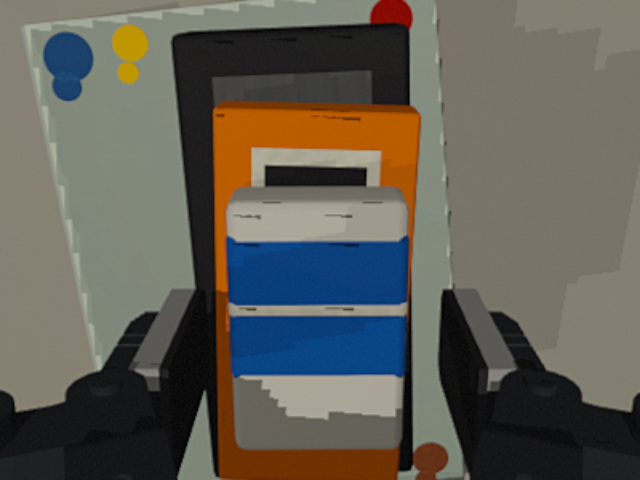

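The fingers straddle the eraser, square to it and centred. Down 4 mm and close.

Request:
{"method": "step_arm", "body": {"increments": [{"grip": 0.6, "delta_pos": [0, 0, -0.002], "twist": 0}, {"grip": 0.55, "delta_pos": [0, 0, -0.001], "twist": 0}, {"grip": 0.45, "delta_pos": [0, 0, 0], "twist": 0}, {"grip": 0.38, "delta_pos": [0, 0, 0], "twist": 0}, {"grip": 0.36, "delta_pos": [0, 0, 0], "twist": 0}, {"grip": 0.36, "delta_pos": [0, 0, 0], "twist": 0}]}}

```text
clock: 10.8
position: [0.458, 0.3778, 0.0202]
ee_rot: [0.023, 0.707, 0.024, -0.706]
contact_force: [-0.3, -0.8, 6.0]
width: 0.0381
```

Request:
{"method": "step_arm", "body": {"increments": [{"grip": 0.34, "delta_pos": [0, 0, 0.003], "twist": 0}, {"grip": 0.34, "delta_pos": [0, 0, 0.005], "twist": 0}, {"grip": 0.34, "delta_pos": [0, 0, 0.01], "twist": 0}, {"grip": 0.34, "delta_pos": [0, 0, 0.02], "twist": 0}, {"grip": 0.34, "delta_pos": [0, 0, 0.03], "twist": 0}, {"grip": 0.34, "delta_pos": [0, 0, 0.03], "twist": 0}, {"grip": 0.34, "delta_pos": [0, 0, 0.03], "twist": 0}]}}

```text
clock: 11.38
position: [0.4573, 0.3773, 0.1489]
ee_rot: [-0.024, -0.707, -0.023, 0.707]
contact_force: [0.7, 0.4, 0.2]
width: 0.0386
```

```bash
python3 - <<'E'
from h import *
s=manip.get_state();print(s["position"],s["width"],s["contact_force"],s["qpos"])
d=grab("wrist","w8");I=d["img"];H,S,V=cv2.split(cv2.cvtColor(I,cv2.COLOR_RGB2HSV))
for b in blobs((H>100)&(H<125)&(S>120),300)+blobs((H>5)&(H<22)&(S>150),1500):
    k=np.argwhere(b);print(k.min(0)[::-1],k.max(0)[::-1],b.sum())
E
```

```text
[0.45728171 0.37732814 0.1489265 ] 0.038608084370776334 [0.70332754 0.37565809 0.16738157] [ 5.72569263e-01  3.30253555e-01  1.53897939e+00 -8.97416899e-06
  1.27271664e+00  2.07704187e+00]
[214 132] [231 158] 330
[264 269] [380 311] 4579
[267 320] [377 357] 4054
[489   0] [501 204] 2023
[511   0] [639 202] 17841
[ 0 91] [ 57 441] 8373
[282 157] [356 236] 2886
```

The eraser is held (the orange box stayed on the pile). Carrying it to the dish, spot (.418,-.380), turning +5°.

Request:
{"method": "step_arm", "body": {"increments": [{"grip": 0.34, "delta_pos": [-0.002, -0.02, 0], "twist": 1}, {"grip": 0.34, "delta_pos": [-0.002, -0.035, 0], "twist": 1}, {"grip": 0.34, "delta_pos": [-0.002, -0.038, 0], "twist": 1}, {"grip": 0.34, "delta_pos": [-0.002, -0.038, 0], "twist": 1}, {"grip": 0.34, "delta_pos": [-0.002, -0.038, 0], "twist": 1}, {"grip": 0.34, "delta_pos": [-0.002, -0.038, 0], "twist": 0}, {"grip": 0.34, "delta_pos": [-0.002, -0.038, 0], "twist": 0}, {"grip": 0.34, "delta_pos": [-0.002, -0.038, 0], "twist": 0}, {"grip": 0.34, "delta_pos": [-0.002, -0.038, 0], "twist": 0}, {"grip": 0.34, "delta_pos": [-0.002, -0.038, 0], "twist": 0}]}}

```text
clock: 12.27
position: [0.4372, 0.0168, 0.1479]
ee_rot: [0.054, 0.705, 0.054, -0.705]
contact_force: [1.6, -0.4, -0.2]
width: 0.0386
```

Request:
{"method": "step_arm", "body": {"increments": [{"grip": 0.34, "delta_pos": [-0.002, -0.038, 0], "twist": 0}, {"grip": 0.34, "delta_pos": [-0.002, -0.038, 0], "twist": 0}, {"grip": 0.34, "delta_pos": [-0.002, -0.038, 0], "twist": 0}, {"grip": 0.34, "delta_pos": [-0.002, -0.038, 0], "twist": 0}, {"grip": 0.34, "delta_pos": [-0.002, -0.038, 0], "twist": 0}, {"grip": 0.34, "delta_pos": [-0.002, -0.038, 0], "twist": 0}, {"grip": 0.34, "delta_pos": [-0.002, -0.038, 0], "twist": 0}, {"grip": 0.34, "delta_pos": [-0.002, -0.038, 0], "twist": 0}, {"grip": 0.34, "delta_pos": [-0.002, -0.03, 0], "twist": 0}, {"grip": 0.34, "delta_pos": [-0.001, -0.02, 0], "twist": 0}]}}

```text
clock: 13.1
position: [0.4183, -0.3392, 0.1477]
ee_rot: [0.054, 0.705, 0.053, -0.705]
contact_force: [0.0, -0.5, -0.5]
width: 0.0382
```

Request:
{"method": "step_arm", "body": {"increments": [{"grip": 0.34, "delta_pos": [0, -0.008, -0.02], "twist": 0}, {"grip": 0.34, "delta_pos": [0, 0, -0.03], "twist": 0}, {"grip": 0.34, "delta_pos": [0, 0, 0], "twist": 0}, {"grip": 0.34, "delta_pos": [0, 0, 0], "twist": 0}]}}

```text
clock: 13.43
position: [0.4174, -0.3424, 0.0963]
ee_rot: [-0.053, -0.704, -0.055, 0.706]
contact_force: [0.0, -0.1, -0.1]
width: 0.0383
```

```bash
python3 - <<'E'
from h import *
import pickle
s=manip.get_state();print(s["position"],s["width"],s["contact_force"],s["ee_rot"])
d=grab("wrist","w9");pickle.dump(d,open("w9.pkl","wb"))
E
```

```text
[ 0.41743425 -0.34242182  0.09631177] 0.038308891636007175 [ 0.01939502 -0.12835736 -0.13969429] [-0.05296169 -0.70413895 -0.05526013  0.70592472]
```

View pics/w9.png

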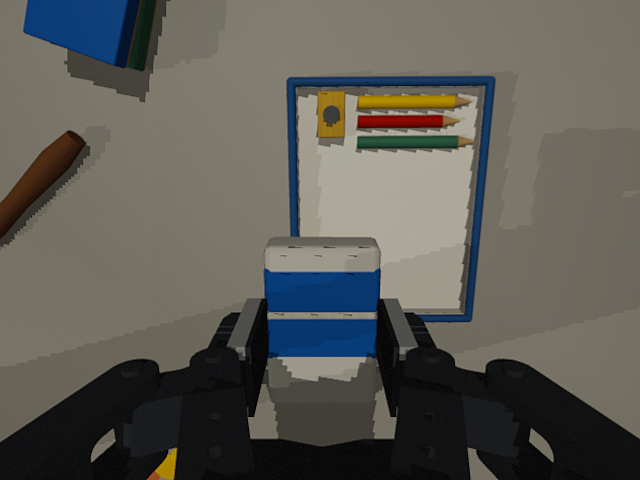

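The eraser is held level. The dish is at right, with its pencils at +x and its near half empty. I'll cross-check the dish centre from this view, then move over it.

```bash
python3 - <<'E'
from h import *
import pickle
d=pickle.load(open("w9.pkl","rb"));H,S,V=cv2.split(cv2.cvtColor(d["img"],cv2.COLOR_RGB2HSV))
w=np.zeros(H.shape,bool);w[70:330,284:500]=1;w[235:,:384]=0
b=max(blobs((H>100)&(H<125)&(S>100)&w,30),key=lambda b:b.sum());print("dish",rect(d,b,.016))
E
```

```text
dish (array([ 0.4406951 , -0.37773126]), 153.00967407226562, 118.06593322753906, 9.059976577758789)
```

Request:
{"method": "step_arm", "body": {"increments": [{"grip": 0.34, "delta_pos": [0, -0.02, 0], "twist": 0}, {"grip": 0.34, "delta_pos": [0, -0.018, 0], "twist": 0}, {"grip": 0.34, "delta_pos": [0, 0, -0.03], "twist": 0}, {"grip": 0.34, "delta_pos": [0, 0, -0.03], "twist": 0}, {"grip": 0.34, "delta_pos": [0, 0, -0.02], "twist": 0}, {"grip": 0.34, "delta_pos": [0, 0, 0], "twist": 0}, {"grip": 0.34, "delta_pos": [0, 0, 0], "twist": 0}]}}

```text
clock: 14.07
position: [0.4192, -0.3816, 0.0182]
ee_rot: [0.055, 0.705, 0.054, -0.705]
contact_force: [0.6, -0.7, -0.2]
width: 0.0382
```

Request:
{"method": "step_arm", "body": {"increments": [{"grip": 0.34, "delta_pos": [0, 0, -0.02], "twist": 0}, {"grip": 0.34, "delta_pos": [0, 0, -0.012], "twist": 0}, {"grip": 0.34, "delta_pos": [0, 0, -0.005], "twist": 0}, {"grip": 0.34, "delta_pos": [0, 0, 0], "twist": 0}]}}

```text
clock: 14.4
position: [0.4194, -0.382, -0.0187]
ee_rot: [0.055, 0.705, 0.054, -0.705]
contact_force: [0.1, -0.4, -1.4]
width: 0.0388
```

Request:
{"method": "step_arm", "body": {"increments": [{"grip": 0.34, "delta_pos": [0, 0, -0.001], "twist": 0}, {"grip": 0.34, "delta_pos": [0, 0, -0.001], "twist": 0}, {"grip": 0.34, "delta_pos": [0, 0, 0], "twist": 0}]}}

```text
clock: 14.65
position: [0.4193, -0.3822, -0.0207]
ee_rot: [0.055, 0.705, 0.054, -0.705]
contact_force: [-0.1, -0.1, -0.0]
width: 0.0385
```

Request:
{"method": "step_arm", "body": {"increments": [{"grip": 0.34, "delta_pos": [0, 0, -0.001], "twist": 0}, {"grip": 0.34, "delta_pos": [0, 0, 0], "twist": 0}]}}

```text
clock: 14.82
position: [0.4192, -0.3822, -0.0216]
ee_rot: [0.055, 0.705, 0.054, -0.705]
contact_force: [0.3, 0.7, 4.8]
width: 0.0385
```

Contact at the expected height. Release, lift, and pass over the box pile.

Request:
{"method": "step_arm", "body": {"increments": [{"grip": 0.45, "delta_pos": [0, 0, 0], "twist": 0}, {"grip": 0.48, "delta_pos": [0, 0, 0], "twist": 0}, {"grip": 0.55, "delta_pos": [0, 0, 0], "twist": 0}, {"grip": 0.65, "delta_pos": [0, 0, 0], "twist": 0}, {"grip": 0.65, "delta_pos": [0, 0, 0.015], "twist": 0}, {"grip": 0.65, "delta_pos": [0, 0, 0.035], "twist": 0}, {"grip": 0.65, "delta_pos": [0, 0, 0.04], "twist": 0}, {"grip": 0.65, "delta_pos": [0, 0, 0.04], "twist": 0}, {"grip": 0.8, "delta_pos": [0, 0.01, 0.035], "twist": 0}, {"grip": 0.8, "delta_pos": [0.02, 0.03, 0.015], "twist": 0}]}}

```text
clock: 15.65
position: [0.4385, -0.3467, 0.1623]
ee_rot: [0.056, 0.706, 0.049, -0.704]
contact_force: [1.0, -0.6, 0.1]
width: 0.0683
```

Request:
{"method": "step_arm", "body": {"increments": [{"grip": 0.8, "delta_pos": [0.025, 0.03, 0.01], "twist": 0}, {"grip": 0.8, "delta_pos": [0.025, 0.03, 0.01], "twist": 0}, {"grip": 0.8, "delta_pos": [0.025, 0.03, 0], "twist": 0}, {"grip": 0.8, "delta_pos": [0.025, 0.03, 0], "twist": 0}, {"grip": 0.8, "delta_pos": [0.02, 0.02, 0], "twist": 0}, {"grip": 0.8, "delta_pos": [0, 0, 0], "twist": 0}, {"grip": 0.8, "delta_pos": [0, 0, 0], "twist": 0}]}}

```text
clock: 16.23
position: [0.5591, -0.2002, 0.1766]
ee_rot: [-0.055, -0.705, -0.055, 0.705]
contact_force: [0.4, -0.0, -0.0]
width: 0.0683
```

```bash
python3 - <<'E'
from h import *
import pickle
s=manip.get_state();print(s["position"],s["width"])
d=grab("wrist","w10");pickle.dump(d,open("w10.pkl","wb"));H,S,V=cv2.split(cv2.cvtColor(d["img"],cv2.COLOR_RGB2HSV))
for b in blobs((H>100)&(H<125)&(S>130),200):
    k=np.argwhere(b);print(k.min(0)[::-1],k.max(0)[::-1],b.sum(),rect(d,b,.036),topface(d,b,.036,.1))
E
```

```text
[ 0.55908497 -0.20024417  0.17662405] 0.0682894662877956
[280 156] [380 295] 4829 (array([ 0.55093469, -0.20578949]), 100.2802734375, 47.827789306640625, -10.762931823730469) (array([ 0.5511, -0.2058]), 100.3, 47.8, -10.76)
[325 191] [355 206] 202 (array([ 0.57479462, -0.21081732]), 22.71708106994629, 4.980288505554199, 79.26228332519531) (array([ 0.582 , -0.1726]), 22.7, 5.0, 79.26)
[436 290] [575 387] 1249 (array([ 0.47947318, -0.36144131]), 111.2449722290039, 88.75452423095703, -80.81100559234619) (array([ 0.4957, -0.4615]), 111.2, 88.8, -80.81)
[426 385] [434 440] 261 (array([ 0.40188797, -0.31962451]), 55.80694580078125, 4.559946060180664, 8.978614807128906) (array([ 0.4237, -0.3162]), 55.8, 4.6, 8.98)
```

Box pile top: (.5505,-.2055), -10.7°, and the size matches. On to the pad.

Request:
{"method": "step_arm", "body": {"increments": [{"grip": 0.8, "delta_pos": [0.01, 0.038, 0.005], "twist": 0}, {"grip": 0.8, "delta_pos": [0.01, 0.038, 0.005], "twist": 0}, {"grip": 0.8, "delta_pos": [0.01, 0.038, 0.005], "twist": 0}, {"grip": 0.8, "delta_pos": [0.01, 0.038, 0.005], "twist": 0}, {"grip": 0.8, "delta_pos": [0.005, 0.038, 0], "twist": 0}, {"grip": 0.8, "delta_pos": [0.005, 0.01, 0], "twist": 0}, {"grip": 0.8, "delta_pos": [0, 0, 0], "twist": 0}, {"grip": 0.8, "delta_pos": [0, 0, 0], "twist": 0}]}}

```text
clock: 16.95
position: [0.6081, -0.0029, 0.1969]
ee_rot: [-0.055, -0.705, -0.054, 0.705]
contact_force: [-0.9, -0.2, -0.4]
width: 0.0681
```

```bash
python3 - <<'E'
from h import *
import pickle
s=manip.get_state();print(s["position"],s["width"])
d=grab("wrist","w11");pickle.dump(d,open("w11.pkl","wb"));H,S,V=cv2.split(cv2.cvtColor(d["img"],cv2.COLOR_RGB2HSV))
print(proj(d,[[.589,-.004,.014]]))
for b in blobs((d["img"].min(2)>150),1500):
    b=cv2.morphologyEx(b.astype(np.uint8),cv2.MORPH_OPEN,np.ones((5,5)));k=np.argwhere(b);print(k.min(0)[::-1],k.max(0)[::-1],b.sum(),rect(d,b,.014))
E
```

```text
[ 0.60807218 -0.00288299  0.19687047] 0.06811475892449435
[[320.18646273 228.43946954]]
```

View pics/w11.png

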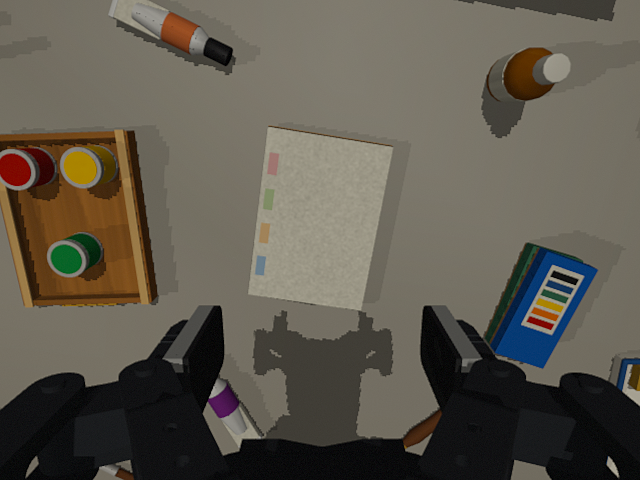

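The pad's corners are at about (268,128), (391,147), (362,310), (249,294). Casting them onto its top.

```bash
python3 - <<'E'
from h import *
import pickle
d=pickle.load(open("w11.pkl","rb"));I=d["img"]
C=ray(d,[[268,128],[391,147],[362,310],[249,294]],.014)[:,:2];print(C.round(4).tolist(),C.mean(0),np.linalg.norm(C-np.roll(C,-1,0),axis=1))
print(I[220,330],I[220,440],I[220,220])
H,S,V=cv2.split(cv2.cvtColor(I,cv2.COLOR_RGB2HSV))
G=cv2.GaussianBlur(I,(5,5),0).astype(int);w=np.zeros(H.shape,bool);w[115:325,235:410]=1
thr=(G[220,330].sum()+G[220,220].sum())/2
m=(G.sum(2)>thr)&w;b=cv2.morphologyEx(max(blobs(m,500),key=lambda b:b.sum()).astype(np.uint8),cv2.MORPH_CLOSE,np.ones((15,15)))
print(rect(d,b,.014))
E
```

```text
[[0.6656, 0.0507], [0.6661, -0.0512], [0.519, -0.0535], [0.5189, 0.0504]] [ 0.59238068 -0.00087527] [0.10194287 0.14710277 0.10391096 0.1467181 ]
[159 155 138] [121 116 104] [118 113  99]
(array([ 5.92368774e-01, -2.87616730e-04]), 147.4763946533203, 103.92291259765625, -0.18703460693359375)
```

Pad centre is (.592,-.001), ~0.3°. Back to the palette for the orange box.

Request:
{"method": "step_arm", "body": {"increments": [{"grip": 0.8, "delta_pos": [-0.012, 0.035, 0], "twist": -6.5}, {"grip": 0.8, "delta_pos": [-0.012, 0.037, 0], "twist": 0}, {"grip": 0.8, "delta_pos": [-0.012, 0.037, 0], "twist": 0}, {"grip": 0.8, "delta_pos": [-0.012, 0.037, 0], "twist": 0}, {"grip": 0.8, "delta_pos": [-0.012, 0.037, 0], "twist": 0}, {"grip": 0.8, "delta_pos": [-0.012, 0.037, 0], "twist": 0}, {"grip": 0.8, "delta_pos": [-0.012, 0.037, 0], "twist": 0}, {"grip": 0.8, "delta_pos": [-0.012, 0.037, 0], "twist": 0}, {"grip": 0.8, "delta_pos": [-0.012, 0.037, 0], "twist": 0}, {"grip": 0.8, "delta_pos": [-0.012, 0.037, 0], "twist": 0}]}}

```text
clock: 17.83
position: [0.489, 0.3655, 0.1972]
ee_rot: [0.013, 0.707, 0.013, -0.707]
contact_force: [-0.2, 0.8, 0.8]
width: 0.0682
```

Request:
{"method": "step_arm", "body": {"increments": [{"grip": 0.85, "delta_pos": [-0.013, 0.016, -0.03], "twist": 0}, {"grip": 0.85, "delta_pos": [0, 0, 0], "twist": 0}, {"grip": 0.85, "delta_pos": [0, 0, 0], "twist": 0}]}}

```text
clock: 18.08
position: [0.475, 0.3805, 0.1655]
ee_rot: [-0.015, -0.706, -0.013, 0.708]
contact_force: [-0.1, -0.5, -0.4]
width: 0.0726
```

```bash
python3 - <<'E'
from h import *
import pickle
s=manip.get_state();print(s["position"],s["width"],s["ee_rot"])
d=grab("wrist","w12");pickle.dump(d,open("w12.pkl","wb"));I=d["img"];H,S,V=cv2.split(cv2.cvtColor(I,cv2.COLOR_RGB2HSV))
c=proj(d,[[.4543,.38,.046]])[0].astype(int);print(c)
w=np.zeros(H.shape,bool);w[c[1]-105:c[1]+105,c[0]-75:c[0]+75]=1
big=lambda m:max(blobs(m&w,30),key=lambda b:b.sum())
o=big((H>5)&(H<22)&(S>150));print("orange",topface(d,o,.046,.1),rect(d,o,.046));k=np.argwhere(o);print(k.min(0)[::-1],k.max(0)[::-1])
b=big(V<75);print("black",topface(d,b,.028,.13),rect(d,b,.028))
E
```

```text
[0.47497664 0.38046946 0.16546101] 0.07264255935638643 [-0.01539247 -0.70589989 -0.01287638  0.70802727]
[321 250]
orange (array([0.4542, 0.3804]), 102.0, 48.6, 2.18) (array([0.45521826, 0.38040936]), 101.97187042236328, 48.644073486328125, 2.182460308074951)
[287 179] [355 314]
black (array([0.4591, 0.3838]), 130.1, 59.3, 6.16) (array([0.45798798, 0.38365472]), 130.05978393554688, 59.313053131103516, 6.160312652587891)
```

Request:
{"method": "step_arm", "body": {"increments": [{"grip": 0.85, "delta_pos": [-0.0105, 0, -0.03], "twist": 0}, {"grip": 0.85, "delta_pos": [-0.01, 0, -0.035], "twist": 0}, {"grip": 0.85, "delta_pos": [0, 0, -0.035], "twist": 0}, {"grip": 0.8, "delta_pos": [0, 0, -0.03], "twist": 0}, {"grip": 0.8, "delta_pos": [0, 0, -0.018], "twist": 0}, {"grip": 0.75, "delta_pos": [0, 0, -0.008], "twist": 0}, {"grip": 0.7, "delta_pos": [0, 0, 0], "twist": 0}, {"grip": 0.7, "delta_pos": [0, 0, 0], "twist": 0}], "force": 30}}

```text
clock: 18.8
position: [0.4571, 0.3819, 0.0124]
ee_rot: [0.013, 0.708, 0.014, -0.706]
contact_force: [0.0, -0.8, 0.3]
width: 0.0597
```

Request:
{"method": "step_arm", "body": {"increments": [{"grip": 0.68, "delta_pos": [0, 0, -0.003], "twist": 0}, {"grip": 0.64, "delta_pos": [0, 0, -0.001], "twist": 0}, {"grip": 0.6, "delta_pos": [0, 0, 0], "twist": 0}]}}

```text
clock: 19.05
position: [0.4559, 0.3828, 0.0083]
ee_rot: [0.014, 0.708, 0.014, -0.706]
contact_force: [0.8, 0.2, -0.6]
width: 0.0516
```

Request:
{"method": "step_arm", "body": {"increments": [{"grip": 0.55, "delta_pos": [0, 0, 0], "twist": 0}, {"grip": 0.5, "delta_pos": [0, 0, 0], "twist": 0}, {"grip": 0.45, "delta_pos": [0, 0, 0], "twist": 0}, {"grip": 0.45, "delta_pos": [0, 0, 0], "twist": 0}, {"grip": 0.45, "delta_pos": [0, 0, 0], "twist": 0}]}}

```text
clock: 19.47
position: [0.455, 0.3825, 0.0073]
ee_rot: [0.014, 0.707, 0.014, -0.707]
contact_force: [0.5, 0.2, -0.1]
width: 0.0384
```

The width is 38 mm on a 48 mm box, so the fingers closed just above it. That pins the finger ends at TCP + ~40 mm. Nothing was touched (force 0). Reopen, go down 16 mm, close again.

Request:
{"method": "step_arm", "body": {"increments": [{"grip": 0.85, "delta_pos": [0, -0.002, 0.004], "twist": 0}, {"grip": 0.85, "delta_pos": [0, 0, 0], "twist": 0}, {"grip": 0.85, "delta_pos": [0, 0, 0], "twist": 0}, {"grip": 0.85, "delta_pos": [0, 0, 0], "twist": 0}, {"grip": 0.85, "delta_pos": [0, 0, 0], "twist": 0}, {"grip": 0.85, "delta_pos": [0, 0, -0.01], "twist": 0}, {"grip": 0.8, "delta_pos": [0, 0, -0.006], "twist": 0}, {"grip": 0.75, "delta_pos": [0, 0, -0.004], "twist": 0}, {"grip": 0.7, "delta_pos": [0, 0, 0], "twist": 0}, {"grip": 0.65, "delta_pos": [0, 0, 0], "twist": 0}], "force": 30}}

```text
clock: 20.3
position: [0.4547, 0.3802, -0.0096]
ee_rot: [-0.014, -0.707, -0.014, 0.707]
contact_force: [-0.8, -0.1, 0.2]
width: 0.0555
```

Request:
{"method": "step_arm", "body": {"increments": [{"grip": 0.6, "delta_pos": [0, 0, 0], "twist": 0}, {"grip": 0.55, "delta_pos": [0, 0, 0], "twist": 0}, {"grip": 0.5, "delta_pos": [0, 0, 0], "twist": 0}, {"grip": 0.45, "delta_pos": [0, 0, 0], "twist": 0}, {"grip": 0.45, "delta_pos": [0, 0, 0], "twist": 0}]}}

```text
clock: 20.72
position: [0.4553, 0.3806, -0.0085]
ee_rot: [0.014, 0.707, 0.014, -0.707]
contact_force: [-0.2, 0.1, 0.4]
width: 0.047
```

Gripped (47 mm). Lift and carry to the box pile, turning -13°.

Request:
{"method": "step_arm", "body": {"increments": [{"grip": 0.44, "delta_pos": [0, 0, 0.003], "twist": 0}, {"grip": 0.44, "delta_pos": [0, 0, 0.007], "twist": 0}, {"grip": 0.44, "delta_pos": [0, 0, 0.015], "twist": 0}, {"grip": 0.44, "delta_pos": [0, 0, 0.03], "twist": 0}, {"grip": 0.44, "delta_pos": [0, 0, 0.03], "twist": 0}, {"grip": 0.44, "delta_pos": [0, 0, 0.03], "twist": 0}, {"grip": 0.44, "delta_pos": [0.003, -0.015, 0.015], "twist": 0}, {"grip": 0.44, "delta_pos": [0.005, -0.03, 0], "twist": -2}, {"grip": 0.44, "delta_pos": [0.006, -0.035, 0], "twist": -3}, {"grip": 0.44, "delta_pos": [0.006, -0.035, 0], "twist": -3}]}}

```text
clock: 21.55
position: [0.4753, 0.2648, 0.1224]
ee_rot: [-0.036, 0.707, -0.035, -0.706]
contact_force: [1.4, -0.0, -0.7]
width: 0.047
```

Request:
{"method": "step_arm", "body": {"increments": [{"grip": 0.44, "delta_pos": [0.006, -0.035, 0], "twist": -3}, {"grip": 0.44, "delta_pos": [0.006, -0.035, 0], "twist": -1.5}, {"grip": 0.44, "delta_pos": [0.006, -0.035, 0], "twist": 0}, {"grip": 0.44, "delta_pos": [0.006, -0.035, 0], "twist": 0}, {"grip": 0.44, "delta_pos": [0.006, -0.035, 0], "twist": 0}, {"grip": 0.44, "delta_pos": [0.006, -0.035, 0], "twist": 0}, {"grip": 0.44, "delta_pos": [0.006, -0.035, 0], "twist": 0}, {"grip": 0.44, "delta_pos": [0.006, -0.035, 0], "twist": 0}, {"grip": 0.44, "delta_pos": [0.006, -0.035, 0], "twist": 0}, {"grip": 0.44, "delta_pos": [0.006, -0.035, 0], "twist": 0}]}}

```text
clock: 22.38
position: [0.5351, -0.0863, 0.122]
ee_rot: [-0.063, 0.705, -0.063, -0.704]
contact_force: [0.7, 0.4, -0.5]
width: 0.0472
```

Request:
{"method": "step_arm", "body": {"increments": [{"grip": 0.44, "delta_pos": [0.006, -0.035, 0], "twist": 0}, {"grip": 0.44, "delta_pos": [0.006, -0.035, 0], "twist": 0}, {"grip": 0.44, "delta_pos": [0.004, -0.02, 0], "twist": 0}, {"grip": 0.44, "delta_pos": [0, 0, 0], "twist": 0}, {"grip": 0.44, "delta_pos": [0, 0, 0], "twist": 0}]}}

```text
clock: 22.8
position: [0.551, -0.1755, 0.1214]
ee_rot: [0.064, -0.704, 0.064, 0.704]
contact_force: [0.2, 0.5, -0.1]
width: 0.0473
```

```bash
python3 - <<'E'
from h import *
s=manip.get_state();Rt,p=tool(s);print(p,s["width"],np.degrees(np.arctan2(-Rt[1,1],-Rt[0,1])),s["contact_force"])
d=grab("wrist","w13");I=d["img"];H,S,V=cv2.split(cv2.cvtColor(I,cv2.COLOR_RGB2HSV))
for b in blobs((H>5)&(H<22)&(S>150),1000):
    z=p[2]+.0368+.018;k=np.argwhere(b);print(k.min(0)[::-1],k.max(0)[::-1],rect(d,b,z),topface(d,b,z,.1,1))
E
```

```text
[ 0.55099372 -0.1755431   0.12141037] 0.047252737271757154 79.65810797308771 [ 0.23190195  0.53151378 -0.11659578]
[241 188] [402 446] (array([ 0.55606848, -0.17592041]), 90.24840545654297, 47.77800750732422, -10.100273132324219) (array([ 0.5512, -0.175 ]), 90.2, 47.8, -10.1)
[285 343] [358 359] (array([ 0.54805304, -0.17438899]), 23.89605712890625, 5.814627170562744, 79.66290283203125) (array([ 0.5412, -0.2122]), 23.9, 5.8, 79.66)
```

Request:
{"method": "step_arm", "body": {"increments": [{"grip": 0.44, "delta_pos": [0, -0.015, 0], "twist": -0.5}, {"grip": 0.44, "delta_pos": [-0.0005, -0.015, -0.01], "twist": 0}, {"grip": 0.44, "delta_pos": [0, 0, -0.03], "twist": 0}, {"grip": 0.44, "delta_pos": [0, 0, -0.035], "twist": 0}, {"grip": 0.44, "delta_pos": [0, 0, -0.025], "twist": 0}, {"grip": 0.44, "delta_pos": [0, 0, -0.012], "twist": 0}, {"grip": 0.44, "delta_pos": [0, 0, 0], "twist": 0}, {"grip": 0.44, "delta_pos": [0, 0, 0], "twist": 0}]}}

```text
clock: 23.52
position: [0.55, -0.2046, 0.0083]
ee_rot: [0.066, -0.703, 0.066, 0.705]
contact_force: [0.1, 1.1, -0.7]
width: 0.0473
```

```bash
python3 - <<'E'
from h import *
s=manip.get_state();Rt,p=tool(s);print(p,np.degrees(np.arctan2(-Rt[1,1],-Rt[0,1])),s["contact_force"])
E
```

```text
[ 0.5500248  -0.20460452  0.00831884] 79.3172330859304 [ 0.11581923  1.14975747 -0.70514469]
```

Request:
{"method": "step_arm", "body": {"increments": [{"grip": 0.44, "delta_pos": [0.0005, -0.001, -0.003], "twist": 0}, {"grip": 0.44, "delta_pos": [0, 0, -0.003], "twist": 0}, {"grip": 0.44, "delta_pos": [0, 0, -0.001], "twist": 0}, {"grip": 0.44, "delta_pos": [0, 0, 0], "twist": 0}]}}

```text
clock: 23.85
position: [0.5514, -0.2057, 0.0028]
ee_rot: [-0.066, 0.704, -0.066, -0.704]
contact_force: [-0.0, -0.2, -0.5]
width: 0.0476
```

Request:
{"method": "step_arm", "body": {"increments": [{"grip": 0.44, "delta_pos": [0, 0, -0.001], "twist": 0}, {"grip": 0.44, "delta_pos": [0, 0, 0], "twist": 0}]}}

```text
clock: 24.02
position: [0.5512, -0.2056, 0.0015]
ee_rot: [-0.066, 0.704, -0.066, -0.704]
contact_force: [-0.3, -0.4, 1.0]
width: 0.0472
```

Request:
{"method": "step_arm", "body": {"increments": [{"grip": 0.44, "delta_pos": [0, 0, -0.0005], "twist": 0}, {"grip": 0.44, "delta_pos": [0, 0, 0], "twist": 0}]}}

```text
clock: 24.18
position: [0.5511, -0.2055, 0.0008]
ee_rot: [-0.066, 0.704, -0.066, -0.704]
contact_force: [-0.1, -1.0, -0.4]
width: 0.0471
```

Request:
{"method": "step_arm", "body": {"increments": [{"grip": 0.44, "delta_pos": [0, 0, -0.001], "twist": 0}, {"grip": 0.44, "delta_pos": [0, 0, 0], "twist": 0}]}}

```text
clock: 24.35
position: [0.5512, -0.2056, -0.0003]
ee_rot: [-0.066, 0.704, -0.066, -0.704]
contact_force: [-0.1, -0.1, -0.4]
width: 0.0469
```

Request:
{"method": "step_arm", "body": {"increments": [{"grip": 0.44, "delta_pos": [0, 0, -0.0005], "twist": 0}, {"grip": 0.44, "delta_pos": [0, 0, 0], "twist": 0}]}}

```text
clock: 24.52
position: [0.5512, -0.2056, -0.0003]
ee_rot: [-0.066, 0.704, -0.066, -0.704]
contact_force: [-0.2, 0.4, 2.9]
width: 0.0472
```

Contact. Release and lift.

Request:
{"method": "step_arm", "body": {"increments": [{"grip": 0.57, "delta_pos": [0, 0, 0], "twist": 0}, {"grip": 0.6, "delta_pos": [0, 0, 0], "twist": 0}, {"grip": 0.7, "delta_pos": [0, 0, 0], "twist": 0}, {"grip": 0.75, "delta_pos": [0, 0, 0], "twist": 0}, {"grip": 0.75, "delta_pos": [0, 0, 0.01], "twist": 0}, {"grip": 0.75, "delta_pos": [0, 0, 0.03], "twist": 0}, {"grip": 0.75, "delta_pos": [0, 0, 0.035], "twist": 0}, {"grip": 0.85, "delta_pos": [0, 0, 0.035], "twist": 0}, {"grip": 0.95, "delta_pos": [0, 0.015, 0.03], "twist": 3}, {"grip": 1, "delta_pos": [-0.006, 0.03, 0.02], "twist": 3}]}}

```text
clock: 25.35
position: [0.5481, -0.1637, 0.1635]
ee_rot: [-0.028, 0.709, -0.031, -0.704]
contact_force: [1.1, 1.0, 0.2]
width: 0.0855
```

```bash
python3 - <<'E'
from h import *
s=manip.get_state();Rt,p=tool(s);print(p,s["width"],np.degrees(np.arctan2(-Rt[1,1],-Rt[0,1])))
d=grab("wrist","w14");I=d["img"];H,S,V=cv2.split(cv2.cvtColor(I,cv2.COLOR_RGB2HSV))
for b in blobs((H>5)&(H<22)&(S>150),800):
    k=np.argwhere(b);print(k.min(0)[::-1],k.max(0)[::-1],rect(d,b,.054),topface(d,b,.054,.1))
E
```

```text
[ 0.54807483 -0.16374186  0.16351748] 0.0854758861270529 85.25869077474749
[335 145] [422 293] (array([ 0.54867896, -0.20080827]), 102.00694274902344, 49.33118438720703, -10.176109313964844) (array([ 0.5484, -0.2008]), 102.0, 49.3, -10.18)
[283 322] [355 417] (array([ 0.43656866, -0.1508445 ]), 93.90536499023438, 13.04461669921875, -37.824974060058594) (array([ 0.4403, -0.1538]), 93.9, 13.0, -37.82)
```

Request:
{"method": "step_arm", "body": {"increments": [{"grip": 1, "delta_pos": [-0.005, 0.034, 0], "twist": 3}, {"grip": 1, "delta_pos": [-0.005, 0.034, 0], "twist": 3}, {"grip": 1, "delta_pos": [-0.005, 0.034, 0], "twist": 3}, {"grip": 1, "delta_pos": [-0.005, 0.034, 0], "twist": 2}, {"grip": 1, "delta_pos": [-0.005, 0.034, 0], "twist": 0}, {"grip": 1, "delta_pos": [-0.005, 0.034, 0], "twist": 0}, {"grip": 1, "delta_pos": [-0.005, 0.034, 0], "twist": 0}, {"grip": 1, "delta_pos": [-0.005, 0.034, 0], "twist": 0}, {"grip": 1, "delta_pos": [-0.005, 0.034, 0], "twist": 0}, {"grip": 1, "delta_pos": [-0.005, 0.034, 0], "twist": 0}]}}

```text
clock: 26.23
position: [0.4944, 0.181, 0.1598]
ee_rot: [0.039, 0.706, 0.039, -0.706]
contact_force: [1.3, -0.4, -0.2]
width: 0.0855
```

Request:
{"method": "step_arm", "body": {"increments": [{"grip": 1, "delta_pos": [-0.005, 0.034, 0], "twist": 0}, {"grip": 1, "delta_pos": [-0.005, 0.034, 0], "twist": 0}, {"grip": 1, "delta_pos": [-0.005, 0.034, 0], "twist": 0}, {"grip": 1, "delta_pos": [-0.005, 0.034, 0], "twist": 0}, {"grip": 1, "delta_pos": [0, 0.034, 0], "twist": 0}, {"grip": 1, "delta_pos": [0, 0.03, 0], "twist": 0}, {"grip": 1, "delta_pos": [0, 0, 0], "twist": 0}, {"grip": 1, "delta_pos": [0, 0, 0], "twist": 0}]}}

```text
clock: 26.9
position: [0.4745, 0.3807, 0.1591]
ee_rot: [-0.04, -0.706, -0.04, 0.706]
contact_force: [-0.3, 0.3, -0.9]
width: 0.0854
```

```bash
python3 - <<'E'
from h import *
s=manip.get_state();Rt,p=tool(s);print(p,s["width"],np.degrees(np.arctan2(-Rt[1,1],-Rt[0,1])))
d=grab("wrist","w15");I=d["img"];H,S,V=cv2.split(cv2.cvtColor(I,cv2.COLOR_RGB2HSV))
c=proj(d,[[.459,.384,.028]])[0].astype(int)
w=np.zeros(H.shape,bool);w[c[1]-115:c[1]+115,c[0]-75:c[0]+75]=1
b=max(blobs((V<75)&w,30),key=lambda b:b.sum());print("black",topface(d,b,.028,.13),rect(d,b,.028));k=np.argwhere(b);print(k.min(0)[::-1],k.max(0)[::-1])
t=grab("top","t15");H,S,V=cv2.split(cv2.cvtColor(t["img"],cv2.COLOR_RGB2HSV));w=np.zeros(H.shape,bool);w[180:250,395:450]=1
b=max(blobs((H>5)&(H<22)&(S>150)&w,30),key=lambda b:b.sum());print("orange placed",rect(t,b,.054))
E
```

```text
[0.47454024 0.38066543 0.15911297] 0.08539512934714051 96.4537093309307
black (array([0.4583, 0.3836]), 129.9, 59.2, 6.11) (array([0.45754077, 0.38347818]), 129.9034423828125, 59.18116760253906, 6.105528354644775)
[275 153] [358 321]
orange placed (array([ 0.54904218, -0.20393279]), 100.47956848144531, 48.18989181518555, -10.599777221679688)
```

The orange box sits within 1 mm and 0.1° of the blue one's measured pose. The black box is at (.458,.3836), 6.1°. Going down for it.

Request:
{"method": "step_arm", "body": {"increments": [{"grip": 1, "delta_pos": [-0.008, 0.002, -0.03], "twist": 0}, {"grip": 1, "delta_pos": [-0.0085, 0.001, -0.035], "twist": 0}, {"grip": 1, "delta_pos": [0, 0, -0.04], "twist": 0}, {"grip": 1, "delta_pos": [0, 0, -0.035], "twist": 0}, {"grip": 1, "delta_pos": [0, 0, -0.025], "twist": 0}, {"grip": 0.95, "delta_pos": [0, 0, -0.012], "twist": 0}, {"grip": 0.9, "delta_pos": [0, 0, -0.007], "twist": 0}, {"grip": 0.9, "delta_pos": [0, 0, 0], "twist": 0}, {"grip": 0.85, "delta_pos": [0, 0, 0], "twist": 0}], "force": 45}}

```text
clock: 27.75
position: [0.4593, 0.3819, -0.0241]
ee_rot: [0.038, 0.706, 0.038, -0.706]
contact_force: [0.5, -0.3, -0.2]
width: 0.0727
```

Request:
{"method": "step_arm", "body": {"increments": [{"grip": 0.85, "delta_pos": [0, 0, -0.003], "twist": 0}, {"grip": 0.82, "delta_pos": [0, 0, -0.001], "twist": 0}, {"grip": 0.8, "delta_pos": [0, 0, 0], "twist": 0}, {"grip": 0.75, "delta_pos": [0, 0, 0], "twist": 0}]}}

```text
clock: 28.08
position: [0.4589, 0.3827, -0.0281]
ee_rot: [0.039, 0.706, 0.039, -0.706]
contact_force: [0.1, 0.1, 0.7]
width: 0.064
```

Request:
{"method": "step_arm", "body": {"increments": [{"grip": 0.7, "delta_pos": [0, 0, 0], "twist": 0}, {"grip": 0.65, "delta_pos": [0, 0, 0], "twist": 0}, {"grip": 0.6, "delta_pos": [0, 0, 0], "twist": 0}, {"grip": 0.6, "delta_pos": [0, 0, 0], "twist": 0}]}}

```text
clock: 28.42
position: [0.459, 0.3829, -0.0278]
ee_rot: [0.039, 0.706, 0.039, -0.706]
contact_force: [-1.2, -0.7, 5.8]
width: 0.0585
```

Gripped (58.5 mm). Lift and carry to the pad.

Request:
{"method": "step_arm", "body": {"increments": [{"grip": 0.58, "delta_pos": [0, 0, 0.003], "twist": 0}, {"grip": 0.58, "delta_pos": [0, 0, 0.007], "twist": 0}, {"grip": 0.58, "delta_pos": [0, 0, 0.015], "twist": 0}, {"grip": 0.58, "delta_pos": [0, 0, 0.025], "twist": 0}, {"grip": 0.58, "delta_pos": [0, 0, 0.03], "twist": 0}, {"grip": 0.58, "delta_pos": [0, 0, 0.03], "twist": 0}, {"grip": 0.58, "delta_pos": [0.006, -0.015, 0.01], "twist": 0}, {"grip": 0.58, "delta_pos": [0.01, -0.025, 0], "twist": -1}, {"grip": 0.58, "delta_pos": [0.01, -0.03, 0], "twist": -2}, {"grip": 0.58, "delta_pos": [0.011, -0.032, 0], "twist": -2}]}}

```text
clock: 29.25
position: [0.4955, 0.28, 0.0918]
ee_rot: [0.008, 0.707, 0.008, -0.707]
contact_force: [0.9, 0.4, -1.2]
width: 0.0589
```

Request:
{"method": "step_arm", "body": {"increments": [{"grip": 0.58, "delta_pos": [0.011, -0.032, 0], "twist": -1}, {"grip": 0.58, "delta_pos": [0.011, -0.032, 0], "twist": 0}, {"grip": 0.58, "delta_pos": [0.011, -0.032, 0], "twist": 0}, {"grip": 0.58, "delta_pos": [0.011, -0.032, 0], "twist": 0}, {"grip": 0.58, "delta_pos": [0.011, -0.032, 0], "twist": 0}, {"grip": 0.58, "delta_pos": [0.011, -0.032, 0], "twist": 0}, {"grip": 0.58, "delta_pos": [0.011, -0.032, 0], "twist": 0}, {"grip": 0.58, "delta_pos": [0.011, -0.032, 0], "twist": 0}, {"grip": 0.58, "delta_pos": [0.008, -0.026, 0], "twist": 0}, {"grip": 0.58, "delta_pos": [0, 0, 0], "twist": 0}]}}

```text
clock: 30.08
position: [0.5937, -0.007, 0.0913]
ee_rot: [0.002, 0.708, -0.001, -0.706]
contact_force: [-0.2, 0.7, -1.6]
width: 0.059
```

Request:
{"method": "step_arm", "body": {"increments": [{"grip": 0.58, "delta_pos": [0, 0, 0], "twist": 0}]}}

```text
clock: 30.17
position: [0.5916, -0.0029, 0.091]
ee_rot: [-0.001, -0.707, -0.001, 0.707]
contact_force: [0.6, 0.8, -2.0]
width: 0.0586
```

```bash
python3 - <<'E'
from h import *
s=manip.get_state();Rt,p=tool(s);print(p,s["width"],np.degrees(np.arctan2(-Rt[1,1],-Rt[0,1])),s["contact_force"])
d=grab("wrist","w16");t=grab("top","t16")
from numpy import array
H,S,V=cv2.split(cv2.cvtColor(d["img"],cv2.COLOR_RGB2HSV))
C=proj(d,[[.592,-.001,.014]])[0];print("pad px",C)
cv2.imwrite("pics/v16.png",np.hstack([cv2.resize(d["img"],(400,300)),cv2.resize(t["img"][150:250,270:403],(400,300))])[:,:,::-1])
E
```

```text
[ 0.59162388 -0.00290031  0.09103027] 0.058614741235818925 90.1293561498851 [ 0.60354081  0.7656957  -2.0493958 ]
pad px [319.76937103 237.9378941 ]
```

View pics/v16.png

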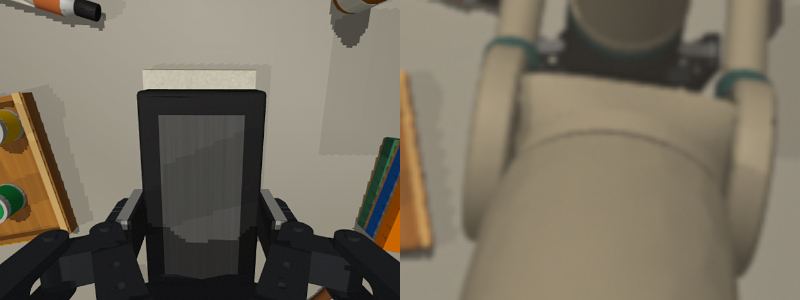

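The black box is held square and level over the pad. Lowering.

Request:
{"method": "step_arm", "body": {"increments": [{"grip": 0.58, "delta_pos": [0.001, 0.002, -0.02], "twist": 0}, {"grip": 0.58, "delta_pos": [0, 0, -0.03], "twist": 0}, {"grip": 0.58, "delta_pos": [0, 0, -0.025], "twist": 0}, {"grip": 0.58, "delta_pos": [0, 0, -0.015], "twist": 0}, {"grip": 0.58, "delta_pos": [0, 0, -0.01], "twist": 0}, {"grip": 0.58, "delta_pos": [0, 0, -0.005], "twist": 0}, {"grip": 0.58, "delta_pos": [0, 0, 0], "twist": 0}, {"grip": 0.58, "delta_pos": [0, 0, 0], "twist": 0}]}}

```text
clock: 30.93
position: [0.5932, 0.0009, -0.0131]
ee_rot: [0.002, 0.708, 0.002, -0.707]
contact_force: [0.2, 0.2, -1.1]
width: 0.0587
```

Request:
{"method": "step_arm", "body": {"increments": [{"grip": 0.58, "delta_pos": [0, 0, -0.002], "twist": 0}, {"grip": 0.58, "delta_pos": [0, 0, 0], "twist": 0}]}}

```text
clock: 31.1
position: [0.5934, 0.0005, -0.0149]
ee_rot: [0.002, 0.708, 0.002, -0.706]
contact_force: [-0.7, 0.7, -1.8]
width: 0.0586
```

Request:
{"method": "step_arm", "body": {"increments": [{"grip": 0.58, "delta_pos": [0, 0, -0.001], "twist": 0}, {"grip": 0.58, "delta_pos": [0, 0, 0], "twist": 0}]}}

```text
clock: 31.27
position: [0.5929, 0.0003, -0.0163]
ee_rot: [0.002, 0.707, 0.002, -0.707]
contact_force: [-0.7, 0.3, -1.5]
width: 0.0587
```

Request:
{"method": "step_arm", "body": {"increments": [{"grip": 0.58, "delta_pos": [0, -0.001, -0.001], "twist": 0}, {"grip": 0.58, "delta_pos": [0, 0, -0.001], "twist": 0}, {"grip": 0.58, "delta_pos": [0, 0, 0], "twist": 0}]}}

```text
clock: 31.52
position: [0.5924, -0.0007, -0.019]
ee_rot: [-0.002, -0.707, -0.002, 0.707]
contact_force: [1.0, -0.4, -1.0]
width: 0.0587
```

Request:
{"method": "step_arm", "body": {"increments": [{"grip": 0.58, "delta_pos": [0, 0, -0.001], "twist": 0}, {"grip": 0.58, "delta_pos": [0, 0, 0], "twist": 0}]}}

```text
clock: 31.68
position: [0.5927, -0.0006, -0.0195]
ee_rot: [0.002, 0.707, 0.002, -0.707]
contact_force: [-1.1, -0.4, 1.5]
width: 0.0589
```

Request:
{"method": "step_arm", "body": {"increments": [{"grip": 0.58, "delta_pos": [0, 0, -0.0005], "twist": 0}, {"grip": 0.58, "delta_pos": [0, 0, 0], "twist": 0}]}}

```text
clock: 31.85
position: [0.5927, -0.0006, -0.0196]
ee_rot: [0.002, 0.707, 0.002, -0.707]
contact_force: [-1.5, -0.9, 4.0]
width: 0.0587
```

Contact. Release, lift, and back off so both cameras can check.

Request:
{"method": "step_arm", "body": {"increments": [{"grip": 0.71, "delta_pos": [0, 0, 0], "twist": 0}, {"grip": 0.74, "delta_pos": [0, 0, 0], "twist": 0}, {"grip": 0.85, "delta_pos": [0, 0, 0], "twist": 0}, {"grip": 0.9, "delta_pos": [0, 0, 0], "twist": 0}, {"grip": 0.9, "delta_pos": [0, 0, 0.01], "twist": 0}, {"grip": 0.9, "delta_pos": [0, 0, 0.03], "twist": 0}, {"grip": 0.9, "delta_pos": [0, 0, 0.04], "twist": 0}, {"grip": 0.9, "delta_pos": [0, 0, 0.04], "twist": 0}, {"grip": 0.9, "delta_pos": [0, 0, 0.04], "twist": 0}, {"grip": 0.9, "delta_pos": [0, 0, 0.04], "twist": 0}]}}

```text
clock: 32.68
position: [0.5922, -0.0004, 0.1825]
ee_rot: [0.002, 0.707, 0.002, -0.707]
contact_force: [0.8, -0.7, -0.6]
width: 0.0771
```

Request:
{"method": "step_arm", "body": {"increments": [{"grip": 0.9, "delta_pos": [-0.038, 0, 0.01], "twist": 0}, {"grip": 0.9, "delta_pos": [-0.04, 0, 0], "twist": 0}, {"grip": 0.9, "delta_pos": [-0.04, 0, 0], "twist": 0}, {"grip": 0.9, "delta_pos": [-0.04, 0, 0], "twist": 0}, {"grip": 0.9, "delta_pos": [-0.04, 0, 0], "twist": 0}, {"grip": 0.9, "delta_pos": [-0.04, 0, 0], "twist": 0}, {"grip": 0.9, "delta_pos": [-0.03, 0, 0], "twist": 0}, {"grip": 0.9, "delta_pos": [0, 0, 0], "twist": 0}, {"grip": 0.9, "delta_pos": [0, 0, 0], "twist": 0}, {"grip": 0.9, "delta_pos": [0, 0, 0], "twist": 0}]}}

```text
clock: 33.52
position: [0.3257, -0.0007, 0.1906]
ee_rot: [0.002, 0.708, 0.002, -0.706]
contact_force: [0.2, 0.3, 0.1]
width: 0.0767
```

```bash
python3 - <<'E'
from h import *
s=manip.get_state();print(s["position"],s["width"],s["contact_force"])
t=grab("top","t17");I=t["img"];H,S,V=cv2.split(cv2.cvtColor(I,cv2.COLOR_RGB2HSV))
def B(m,x0,y0,x1,y1):
    w=np.zeros(H.shape,bool);w[y0:y1,x0:x1]=1;return max(blobs(m&w,5),key=lambda b:b.sum())
print("black on pad",rect(t,B(V<75,305,155,370,240),.036), "want .592 -.001 0.3")
print("orange",rect(t,B((H>5)&(H<22)&(S>150),395,180,450,250),.054),"want .5494 -.2047 -10.6")
g=B((H>50)&(H<85)&(S>110),225,165,285,245);print("tin",ray(t,np.argwhere(g).mean(0)[::-1],.035),"want .538 .202")
b=B((H>100)&(H<125)&(S>120),472,240,512,290);print("sleeve",rect(t,b,.02),"want ~.419 -.381 9")
for n,uv in (("jar/bottle px",(483,183)),):pass
t0=np.load("top0.npz")["img"]
D=np.abs(I.astype(int)-t0).sum(2)
for n,(x0,y0,x1,y1) in dict(jar=(462,160,505,212),bottle=(380,125,405,158)).items():print(n,"changed px",(D[y0:y1,x0:x1]>90).sum())
cv2.imwrite("pics/f.png",cv2.resize(I[120:320,120:540],(798,380),interpolation=cv2.INTER_CUBIC)[:,:,::-1])
E
```

```text
[ 0.32565595 -0.00072573  0.19061786] 0.07673005442106218 [0.15579397 0.28196422 0.13000555]
black on pad (array([ 5.86210815e-01, -5.28934479e-04]), 127.63285827636719, 54.19873046875, 0.5205009579658508) want .592 -.001 0.3
orange (array([ 0.54918561, -0.20395961]), 100.18778991699219, 48.18989562988281, -10.599754333496094) want .5494 -.2047 -10.6
tin [[0.53674108 0.20154376 0.035     ]] want .538 .202
sleeve (array([ 0.43117715, -0.37693716]), 38.72800064086914, 10.53143310546875, -81.66505908966064) want ~.419 -.381 9
jar changed px 0
bottle changed px 0
```

View pics/f.png

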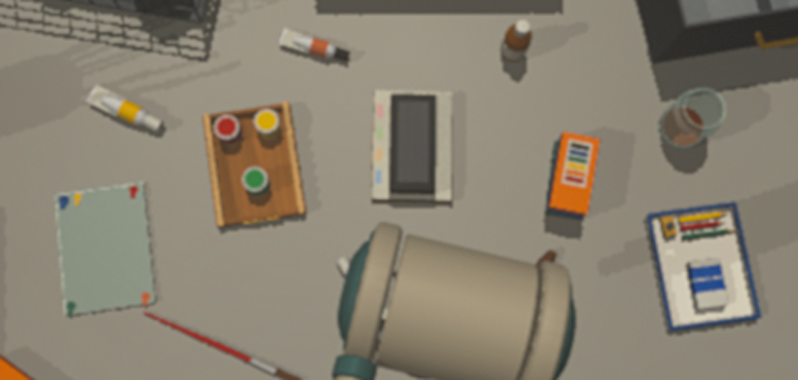

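Everything is in place: tin in the tray, eraser in the dish, orange box on the blue one, black box centred on the pad, palette empty. Neither the jar nor the bottle changed. Handing in.

```bash
python3 -c "
from rig import manip
print(manip.sign_off())"
```

```text
the job is handed in; nothing more can be done
None
```

The glass palette is clear, all four things are put away in the order asked, and the job is handed in at about 34 s on the robot's clock. Each was lowered to light contact (about 3–5 N) before release, so nothing dropped.

Last checks, from the top camera:

| Thing | Where it ended up | How close |
|---|---|---|
| Green tin | Standing in the tray at (.537,.202) | About 1 mm from the wanted spot |
| Eraser | In the dish at about (.418,-.379) | About 2 mm from the wanted spot; worked out from its sleeve |
| Orange box | On the blue pastel box | About 1 mm off, angles match |
| Black box | On the pad, angle within about 0.3° | Sideways on centre, lengthwise unsure (see below) |
| Jar and bottle | Where they stood | No changed pixels |

Three things disagreed along the way:
- **Finger ends:** they sit about 40 mm behind the reported TCP. My first closings on the tin and on the orange box therefore shut above them without touching anything, and I repeated both lower down.
- **Lengthwise position of the black box:** the top camera put it at x = .586 against the wrist camera's pad centre of .592. The colour mask missed part of the box's edges, and the top camera reads the pad itself at about .589. I take the real error as about 2–3 mm and left it.
- **Orange box:** one check taken while the arm was still moving was 5 mm off. I discarded it, and later checks with the arm still agreed.

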